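Close the jam jars and slide them into the cooling rack

ROBOT

A 6-joint arm with a two-finger parallel gripper is mounted at the origin on a cart in front of the work surface, level with it; the furniture and walls round the work are solid. World frame = base frame: x ahead of the robot, y to its left, z up, the work surface at z = 0. Lengths are in m, angles in rad, forces in N, time in s.
With the tool pointing down it reaches from about 0.325 to 0.775 m from the base axis. Payload 5.5 kg.
Tool frame: the origin (TCP) lies midway between the tips of the shut fingers; the grasp point (between the pads) lies 19 mm behind it; z points along the fingers, y is the line along which they close (so a half turn about z gives the same grasp; the last joint's range is limited). The gripper opens to 85 mm and grips with 20 to 120 N. Pads are 22 mm wide; open, the fingers measure 114 mm over their backs; the gripper's body (76 mm by 85 mm) begins 54 mm behind the grasp point. The pads swing forward as they close: fully open they stand 13 mm farther back than shut.
Start: joints at [-1.351, 0.091, 1.231, -0, 1.82, -0.057], TCP at [0.164, -0.577, 0.231] pointing down, gripper open.
Joint ranges: [-2.87, 2.87], [-0.86, 2.18], [0.17, 2.46], [-1.51, 4.65], [0.06, 2.69], [-2.65, 2.65]. Speed limits (rad/s): [2.57, 2.57, 3.01, 3.14, 3.14, 3.14].

INTERFACE

Orientations are given as a unit quaternion [x, y, z, w].
In Python, from plant import robot, imaging gives the robot as it stands (robot), with the cameras (imaging).
- The arm moves only by the shell command python3 shift.py FILE [OPENING] [FORCE], which reads ROWS from the file FILE. ROWS is a JSON list of rows, 1 to 5 of them, each of 6 numbers: dx, dy, dz in m, then a rotation vector rx, ry, rz in rad; each row is the pose to reach, as a shift and turn from the pose commanded when the command began, along the tool's axes at that moment; what a row does not reach only later rows make up. A row lasts 1/10 s, in which the tool goes at most 0.05 m and 0.15 rad, less where a joint would pass 70% of its speed; a pose out of reach is approached as far as the arm can. OPENING is the opening from 0.0 (shut) to 1.0 (fully open), set as the command begins (- or left out keeps the last). The fingers move at their own pace and stop on an object; FORCE is the grip in N (left out, the last holds). Time passes only in rows, so rows that do not move let the fingers close. It prints the time, the measured TCP pose, the force, the opening and the grip force at its end. Input that does not fit is refused with a message, and nothing moves.
- robot.get_obs(): the state, without advancing time (a new reading comes with each control period).
- imaging.get_image(name): name is "side" or "top" or "wrist"; returns a dict with "img" (480x640x3 uint8, red, green, blue), "mtx" (3x3 intrinsics, pixels), "pose" (4x4, takes a point from camera to world coordinates); the wrist camera has in their place "tool_from_camera" (4x4, takes a point from camera to tool coordinates, whose origin is the TCP and whose axes are the flange's). Camera axes: x right, y up, looking along -z (the intrinsics and any distortion apply to the point x, -y, -z); pixel columns grow to the right and rows downward; lengths in m; the calibration is good to about 2 mm. A picture is of the moment at which its call begins: read the wrist's pose just before it. There is no depth.
- robot.sign_off(): hands the job in; it is judged then, once.
The state is a dict: "time": time; "joint_positions": joint angles; "joint_vel": joint speeds; "joint_efforts": joint torques, N m; "position": TCP position; "ee_rot": TCP orientation; "wrist_force": force on the tool from outside, world axes, zero at the start; "moment": the same for the moment, N m; "gripper_width": opening from 0.0 (shut) to 1.0 (fully open); "finger_force": force on a finger pad.
Only numpy, scipy, OpenCV 4.12 (cv2) and the standard library are available. Lean on these libraries where they do the work, as an engineer would, in place of code of your own. Each camera call takes 0.05 s, during which the arm holds its last target. There are 200 camera calls.

TASK

The jam jars in the wooden holder have just been filled and their lids are still loose: screw every lid down tight before you lift its jar. Stand all the jars upright on the flat baking sheet, and slide the sheet with them fully home in the cooling rack, level on the one pair of rails where the jars fit under whatever is above them. Leave the scones, the mug and the clear jar with the dark lid where they stand.

Things in the scene. Friction and masses are not known exactly. Their poses are not given: they have to be found in the camera images.
- rack: Wooden tabletop cooling rack, fixed, 180 deep x 322 wide x 256 mm high; origin: centre of its underside; x points from its open front to its back (the way a sheet slides in), z up. Five pairs of steel rails run along x on its two sides; the tops of the ledges that carry a sheet's edges are 50, 90, 130, 170 and 210 mm above the origin; a slatted top closes it at 246 mm
- rack_mouth (a point): Middle between the front ends of the lowest pair of ledges, level with their tops (rack frame: x = -106, y = 0, z = 50 mm). A ledge is 20 mm wide, its inner edge 120 mm from the middle, so what stands on a sheet must pass between the ledges above, 240 mm apart. The space between the side webs is 281 mm wide, flared at the front
- rack_stop (a point): Point where the middle of a sheet's rear edge ends, on the lowest rails (rack frame: x = +88, y = 0, z = 50 mm); stops at the back end the travel there on all rails. From x = -47 mm inwards (sloped lead-in from -71 mm) a lip reaches in to 127 mm from the middle, 6.5 mm above each ledge, so that a sheet pushed in by 60 mm or more cannot tip out even when loaded while it sticks out
- scones_a: Dark tray with six scones standing in the rack on the second rails from below (90 mm), 165 deep x 270 wide, 28 mm high with the scones, 0.7 kg; it does not stick out of the rack; origin: centre of its underside, axes as the rack's. Present in some starts; otherwise None, and scones_b is there instead
- scones_b: The same dark tray with six scones, standing on the fourth rails from below (170 mm); origin: centre of its underside, axes as the rack's. Present in some starts; otherwise None, and scones_a is there instead
- sheet: Flat aluminium baking sheet, loose, 200 (x) x 274 (y) x 4 mm, 0.18 kg, no rims; origin: centre of the plate's underside; x points to its rear edge, which enters the rack first, so that the sheet's x runs along the rack's x; at the front a 64 mm wide tongue carries an upright red grip. Fully home, with its rear edge (x = +100 mm) at the stops, its origin is at x = -12 mm in the rack's frame
- sheet_grip (a point): Middle of the top of the sheet's red grip, an upright bar 12 mm thick (along the sheet's x), 68 mm wide (y) and 40 mm high from the sheet's underside; 145 mm in front of the sheet's origin. To be pinched from above across its thickness
- holder: Wooden jar holder that does not move, 88 x 330 x 28 mm; origin: centre of its underside; four square wells in a row along its y at y = -120, -40, +40 and +120 mm, 51 mm wide and 15 mm deep (floor 13 mm above the origin), which keep the jars from turning
- jar_1: Small square jam jar (red jam), loose, 48 x 48 mm, 84 mm high with its lid, body 58 mm high, about 0.13 kg; origin: centre of its underside, z up. Starts in a well of the holder; may be absent (None)
- jar_2: Small square jam jar (orange jam), loose, 48 x 48 mm, 84 mm high with its lid, body 58 mm high, about 0.13 kg; origin: centre of its underside, z up. Starts in a well of the holder; may be absent (None)
- jar_3: Small square jam jar (dark purple jam), loose, 48 x 48 mm, 84 mm high with its lid, body 58 mm high, about 0.13 kg; origin: centre of its underside, z up. Starts in a well of the holder; may be absent (None)
- jar_4: Small square jam jar (green jam), loose, 48 x 48 mm, 84 mm high with its lid, body 58 mm high, about 0.13 kg; origin: centre of its underside, z up. Starts in a well of the holder; may be absent (None)
- lid_1 (a joint): Turn of jar_1's lid on its thread in rad: 0 is screwed down tight against its stop, larger is looser (at most 2.4); it tightens clockwise seen from above and stays where it is left (friction 0.06 N m). It does not come off, so a jar can be lifted by its lid
- lid_2 (a joint): Turn of jar_2's lid on its thread in rad: 0 is screwed down tight against its stop, larger is looser (at most 2.4); it tightens clockwise seen from above and stays where it is left (friction 0.06 N m). It does not come off, so a jar can be lifted by its lid
- lid_3 (a joint): Turn of jar_3's lid on its thread in rad: 0 is screwed down tight against its stop, larger is looser (at most 2.4); it tightens clockwise seen from above and stays where it is left (friction 0.06 N m). It does not come off, so a jar can be lifted by its lid
- lid_4 (a joint): Turn of jar_4's lid on its thread in rad: 0 is screwed down tight against its stop, larger is looser (at most 2.4); it tightens clockwise seen from above and stays where it is left (friction 0.06 N m). It does not come off, so a jar can be lifted by its lid
- lid_1_top (a point): Centre of the top of jar_1's round white lid with red disc, 44 mm across and 20 mm high, 84 mm above the jar's origin; a red stripe on its side lines up with the middle of the jar's paper label when it is tight
- lid_2_top (a point): Centre of the top of jar_2's round white lid with red disc, 44 mm across and 20 mm high, 84 mm above the jar's origin; a red stripe on its side lines up with the middle of the jar's paper label when it is tight
- lid_3_top (a point): Centre of the top of jar_3's round white lid with red disc, 44 mm across and 20 mm high, 84 mm above the jar's origin; a red stripe on its side lines up with the middle of the jar's paper label when it is tight
- lid_4_top (a point): Centre of the top of jar_4's round white lid with red disc, 44 mm across and 20 mm high, 84 mm above the jar's origin; a red stripe on its side lines up with the middle of the jar's paper label when it is tight
- egg_timer: Red and cream egg timer, loose, 52 mm wide, 58 mm high, a bystander in front of the jar holder that may be moved; origin: underside
- mug: White mug with red inside, 83 x 122 x 93 mm, a bystander at the back; origin: underside
- glass_jar: Clear jar with dark lid, 70 x 70 x 86 mm, a bystander at the back; origin: underside

How it is judged:
By the outcome, as a careful person would: the job done as asked, in the order asked, and still so for the second after the job is handed in, with the robot touching nothing.
Of scones_a, scones_b only 1 to 1 are there at a start; the rules pass over those that are not, and their reading is None.
Of jar_1, jar_2, jar_3, jar_4 only 3 to 4 are there at a start; the rules pass over those that are not, and their reading is None.
At some moment in a run one of sheet, egg_timer may be knocked a few centimetres aside while the robot is not near it.
It also fails if it takes over 210 s, if anything falls off the work surface, if the arm or the gripper's body presses on something with over 40 N, if the wrist force passes 120 N, or if a joint passes its speed limit or range.

## Working session

There is one attempt and no reset: what is moved stays moved. The work goes in short steps, Python scripts to look and compute and a shell command to move; the robot and the scene stay as the last step left them, time stands still between calls to the robot, and variables do not carry over. Pictures are saved under pics/ and viewed, at most 18 in all, crops included, and the job is handed in when it is done.

```bash
ls; mkdir -p pics
cat > h.py <<'E'
import numpy as np, cv2
from plant import robot, imaging
from scipy.spatial.transform import Rotation as R
def grab(n,save=None):
    o=robot.get_obs(); d=imaging.get_image(n)
    if n=='wrist':
        T=np.eye(4);T[:3,:3]=R.from_quat(o['ee_rot']).as_matrix();T[:3,3]=o['position']
        d['pose']=T@np.array(d['tool_from_camera'])
    if save: cv2.imwrite('pics/'+save,cv2.cvtColor(d['img'],cv2.COLOR_RGB2BGR))
    return d
def ray(d,u,v):
    M=np.array(d['mtx']);P=np.array(d['pose'])
    c=np.array([(u-M[0,2])/M[0,0],-(v-M[1,2])/M[1,1],-1.])
    return P[:3,3],P[:3,:3]@c
def onz(d,u,v,z):
    o,r=ray(d,u,v);return o+r*(z-o[2])/r[2]
def proj(d,p):
    P=np.array(d['pose']);c=P[:3,:3].T@(np.array(p)-P[:3,3]);M=np.array(d['mtx'])
    return M[0,2]+M[0,0]*c[0]/-c[2], M[1,2]-M[1,1]*c[1]/-c[2]
E
python3 - <<'E'
from h import *
for n in('side','top','wrist'):
    d=grab(n,n+'0.png');print(n,d.keys());print(np.round(d['mtx'],1).tolist(),np.round(d['pose'],3).tolist())
print(robot.get_obs())
E
```

```text
pics
plant.py
shift.py
side dict_keys(['img', 'mtx', 'pose'])
[[596.1, 0.0, 319.8], [0.0, 596.1, 233.4], [0.0, 0.0, 1.0]] [[0.222, 0.809, -0.544, -0.274], [-0.975, 0.178, -0.134, -0.247], [-0.011, 0.56, 0.828, 1.378], [0.0, 0.0, 0.0, 1.0]]
top dict_keys(['img', 'mtx', 'pose'])
[[609.2, 0.0, 320.5], [0.0, 609.2, 233.1], [0.0, 0.0, 1.0]] [[-0.002, 0.988, -0.153, 0.346], [-1.0, 0.001, 0.019, -0.037], [0.019, 0.153, 0.988, 1.504], [0.0, 0.0, 0.0, 1.0]]
wrist dict_keys(['img', 'mtx', 'tool_from_camera', 'pose'])
[[354.9, 0.0, 312.0], [0.0, 354.9, 232.9], [0.0, 0.0, 1.0]] [[0.273, 0.919, 0.284, 0.236], [-0.962, 0.262, 0.079, -0.556], [-0.002, -0.294, 0.956, 0.373], [0.0, 0.0, 0.0, 1.0]]
{'time': 0.15, 'joint_positions': array([-1.35067377e+00,  9.17007024e-02,  1.23161995e+00,  1.52993814e-05,
        1.81976044e+00, -5.67154517e-02]), 'joint_vel': array([-0.00107075, -0.00116401, -0.00198026,  0.00034894,  0.00219172,
        0.00124626]), 'joint_efforts': array([ 1.82368189e-03, -4.59372246e+01, -4.18526852e+01, -4.11908127e-05,
        9.51031601e-03, -1.80277988e-05]), 'position': array([ 0.16393941, -0.57695931,  0.23039571]), 'ee_rot': array([ 9.90434842e-01,  1.37979234e-01, -5.33473051e-05, -7.42342776e-04]), 'wrist_force': array([-0.17603601, -0.13262186, -0.32207282]), 'moment': array([ 0.0063745 , -0.02072896,  0.01341108]), 'finger_force': 0.0, 'gripper_width': 0.9988729883846457}
```

View pics/side0.png

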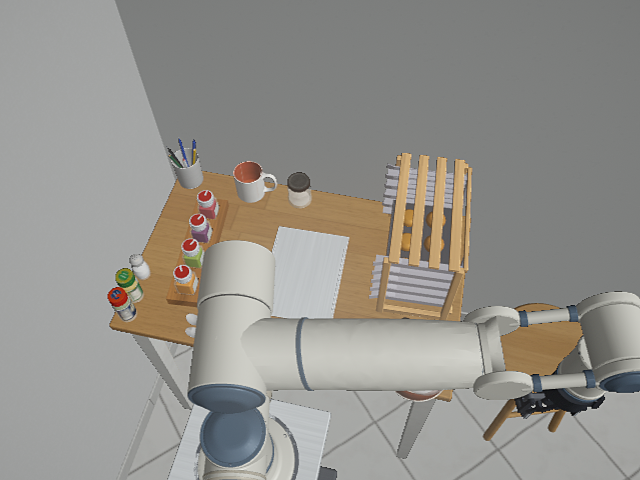

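View pics/top0.png

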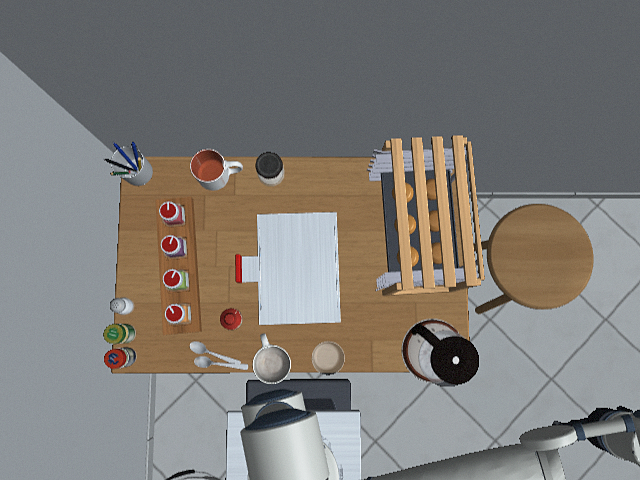

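The side view shows four jars in the holder at left, the rack at right with its mouth facing left (+y), and the scones inside. In the top view the lids are at about (171,212), (173,245), (175,279) and (177,313). The sheet is at (258-340, 212-325), its red grip at (239,268), and the rack at (375-485, 137-295). Next I'll measure these and zoom in on the rack.

Run:
```python
from h import *
t=grab('top');s=grab('side')
def blobs(d,lo,hi,amin=15):
    hsv=cv2.cvtColor(d['img'],cv2.COLOR_RGB2HSV);m=cv2.inRange(hsv,lo,hi)
    if lo[0]==0 and hi[0]<=6: m|=cv2.inRange(hsv,(174,lo[1],lo[2]),(180,255,255))
    n,_,st,c=cv2.connectedComponentsWithStats(m)
    return [(np.round(c[i],1).tolist(),int(st[i,4]),st[i,:4].tolist()) for i in range(1,n) if st[i,4]>=amin]
for n,d in(('top',t),('side',s)):
    print(n)
    for b in blobs(d,(0,140,80),(6,255,255),25): print(' red',b,np.round(onz(d,*b[0],.097),3))
    for b in blobs(d,(10,170,120),(22,255,255),25): print(' or',b[:2],np.round(onz(d,*b[0],.115),3),np.round(onz(d,*b[0],.195),3))
hsv=cv2.cvtColor(t['img'],cv2.COLOR_RGB2HSV);m=cv2.inRange(hsv,(0,0,150),(180,40,255))
m[:, :250]=0;m[:,350:]=0;m[:200]=0;m[335:]=0
c=max(cv2.findContours(m,0,2)[0],key=cv2.contourArea);r=cv2.minAreaRect(c);print(r)
for p in cv2.boxPoints(r):print(np.round(onz(t,*p,.004),4))
a=cv2.resize(t['img'][125:305,360:500],None,fx=3,fy=3,interpolation=2)
b=cv2.resize(s['img'][140:330,360:490],None,fx=2.84,fy=2.84,interpolation=2)
H=max(a.shape[0],b.shape[0]);a=cv2.copyMakeBorder(a,0,H-a.shape[0],0,0,0);b=cv2.copyMakeBorder(b,0,H-b.shape[0],0,0,0)
cv2.imwrite('pics/rack0.png',cv2.cvtColor(np.hstack([a,b]),cv2.COLOR_RGB2BGR))
```

```text
top
 red ([200.5, 161.3], 193, [191, 151, 27, 26]) [0.736 0.221 0.097]
 red ([167.7, 210.5], 161, [160, 203, 16, 15]) [0.617 0.294 0.097]
 red ([169.1, 244.2], 162, [162, 237, 16, 15]) [0.537 0.288 0.097]
 red ([238.4, 267.9], 172, [235, 254, 7, 29]) [0.482 0.126 0.097]
 red ([171.3, 278.5], 167, [164, 271, 16, 15]) [0.458 0.28  0.097]
 red ([173.8, 313.4], 169, [166, 306, 16, 15]) [0.378 0.271 0.097]
 red ([230.7, 319.0], 303, [221, 309, 20, 21]) [0.365 0.142 0.097]
 red ([115.4, 358.2], 256, [104, 349, 22, 20]) [0.278 0.399 0.097]
side
 red ([204.4, 196.0], 84, [199, 191, 12, 10]) [0.62  0.293 0.097]
 red ([196.7, 219.8], 94, [191, 214, 13, 11]) [0.54  0.287 0.097]
 red ([189.2, 245.2], 105, [183, 239, 14, 12]) [0.46  0.279 0.097]
 red ([181.7, 271.9], 115, [175, 266, 14, 12]) [0.381 0.27  0.097]
 red ([118.6, 297.6], 159, [108, 287, 20, 20]) [0.279 0.395 0.097]
((294.0130615234375, 267.87884521484375), (111.27870178222656, 88.87821960449219), 88.02507019042969)
[0.6268 0.1165 0.004 ]
[ 0.635  -0.1057  0.004 ]
[ 0.359  -0.1135  0.004 ]
[0.3519 0.1026 0.004 ]
```

View pics/rack0.png

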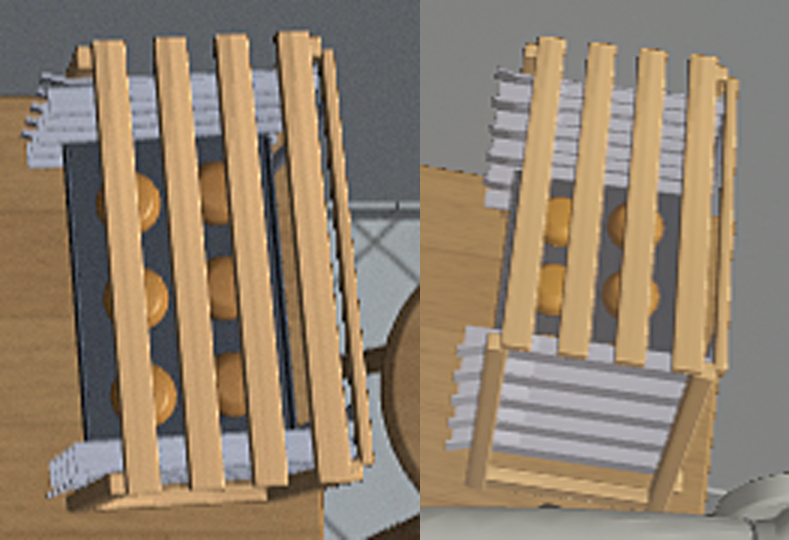

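The crop shows the front slat running from about (109,39) to (140,490), the back slat from (294,33) to (333,480), and the tray's front edge from (63,143) to (83,440). Next I'll triangulate the slat ends and the scones.

Run:
```python
from h import *
t=grab('top');s=grab('side')
T=lambda u,v:(360+u/3,125+v/3)
S=lambda u,v:(360+(u-420)/2.84,140+v/2.84)
def tri(a,b):
    o1,r1=ray(t,*a);o2,r2=ray(s,*b);A=np.array([r1,-r2]).T
    k=np.linalg.lstsq(A,o2-o1,rcond=None)[0];p,q=o1+k[0]*r1,o2+k[1]*r2
    return np.round((p+q)/2,4),round(float(np.linalg.norm(p-q)),4)
for n,a,b in [('far back scone',(222,190),(635,225)),('mid back',(230,285),(632,295)),('mid front',(137,300),(553,290)),
 ('slat1far',(109,39),(551,38)),('slat1near',(140,490),(518,347)),('slat4far',(294,33),(703,56)),('slat4near',(333,480),(687,370)),
 ('slat2far',(171,39),(602,43)),('slat2near',(208,488),(574,355))]:
    print(n,tri(T(*a),S(*b)),np.round(onz(t,*T(*a),.256),4),np.round(onz(s,*S(*b),.256),4))
```

```text
far back scone (array([ 0.6679, -0.3286,  0.111 ]), 0.0035) [ 0.6349 -0.2998  0.256 ] [ 0.5594 -0.3178  0.256 ]
mid back (array([ 0.5934, -0.3344,  0.1068]), 0.0017) [ 0.5672 -0.3033  0.256 ] [ 0.4913 -0.3233  0.256 ]
mid front (array([ 0.5818, -0.263 ,  0.1082]), 0.002) [ 0.5565 -0.2382  0.256 ] [ 0.4825 -0.2619  0.256 ]
slat1far (array([ 0.7443, -0.2225,  0.2565]), 0.0) [ 0.7444 -0.2226  0.256 ] [ 0.7447 -0.2225  0.256 ]
slat1near (array([ 0.4258, -0.2405,  0.2521]), 0.0055) [ 0.4248 -0.2372  0.256 ] [ 0.4244 -0.2431  0.256 ]
slat4far (array([ 0.7481, -0.3538,  0.2603]), 0.0004) [ 0.7495 -0.3547  0.256 ] [ 0.7522 -0.3544  0.256 ]
slat4near (array([ 0.4319, -0.3714,  0.2552]), 0.0023) [ 0.4316 -0.37    0.256 ] [ 0.4319 -0.3724  0.256 ]
slat2far (array([ 0.743 , -0.2662,  0.2616]), 0.0011) [ 0.7446 -0.2667  0.256 ] [ 0.7484 -0.2669  0.256 ]
slat2near (array([ 0.4265, -0.2852,  0.2554]), 0.0024) [ 0.4261 -0.2839  0.256 ] [ 0.4266 -0.2863  0.256 ]
```

Scone heights come out at about 0.11 m, so this is scones_a on the 90 mm rails. The sheet therefore belongs on the 130 mm rails. I'll start with the sheet.

```bash
cat > go.py <<'E'
import sys; from h import *
def delta(x,y,z,yaw):
    o=robot.get_obs();R0=R.from_quat(o['ee_rot'])
    Rt=R.from_matrix([[np.cos(yaw),np.sin(yaw),0],[np.sin(yaw),-np.cos(yaw),0],[0,0,-1]])
    return np.round(R0.inv().apply(np.array([x,y,z])-o['position']),4).tolist()+np.round((R0.inv()*Rt).as_rotvec(),3).tolist()
def st():
    o=robot.get_obs();m=R.from_quat(o['ee_rot']).as_matrix()
    print('t',round(o['time'],1),'p',np.round(o['position'],4),'yaw',round(float(np.arctan2(m[1,0],m[0,0])),3),'tilt',np.round(m[:2,2],3),'j6',round(o['joint_positions'][5],2),'F',np.round(o['wrist_force'],1),'Mz',round(o['moment'][2],2),'w',round(o['gripper_width'],3),'ff',round(o['finger_force'],1))
if __name__=='__main__':
    st(); a=sys.argv[1:]
    for q in a: print(q,delta(*map(float,q.split(','))))
E
echo '[[0,0,-0.1,0,0,0],[0,0,-0.2,0,0,0],[0,0,-0.2,0,0,0]]' > m.json && python3 shift.py m.json 0.6 | tail -3
python3 - <<'E'
from h import *
t=grab('top');print(onz(t,238.4,267.9,.04))
E
python3 go.py 0.48,0.0,0.35,0.03 0.48,0.13,0.3,0.03
```

```text
wrist_force: [0.9, -0.6, 0.3]
gripper_width: 0.601
finger_force: 0.0
[0.48769332 0.13288855 0.04      ]
t 0.7 p [ 0.1638 -0.5767  0.3935] yaw 0.277 tilt [ 0.003 -0.014] j6 -0.06 F [0.2 3.8 6.8] Mz -0.07 w 0.602 ff 0.0
0.48,0.0,0.35,0.03 [0.4617, -0.4689, 0.0365, 0.014, -0.001, 0.247]
0.48,0.13,0.3,0.03 [0.4973, -0.5947, 0.0848, 0.014, -0.001, 0.247]
```

```bash
echo '[[0.23,-0.235,0.02,0,0,0.12],[0.23,-0.235,0.02,0,0,0.12],[0.23,-0.235,0.02,0,0,0.12],[0.23,-0.235,0.02,0,0,0.24],[0.23,-0.235,0.02,0,0,0.24]]' > m.json && python3 shift.py m.json >/dev/null
python3 go.py 0.48,0.10,0.3,0.03
echo '[[0.2,-0.15,0,0,0,0],[0.2,-0.15,0,0,0,0],[0.2,-0.15,0,0,0,0],[0.2,-0.15,0,0,0,0],[0.2,-0.15,0,0,0,0]]' > m.json && python3 shift.py m.json >/dev/null
python3 go.py 0.48,0.10,0.3,0.03
```

```text
t 1.2 p [ 0.2836 -0.3561  0.366 ] yaw 0.033 tilt [ 0. -0.] j6 0.56 F [1.  0.1 1.3] Mz 0.07 w 0.598 ff 0.0
0.48,0.10,0.3,0.03 [0.2113, -0.4494, 0.0659, 0.0, -0.0, 0.003]
t 1.7 p [ 0.4787 -0.199   0.3663] yaw 0.037 tilt [ 0.001 -0.001] j6 1.07 F [ 0.2 -0.3  0.8] Mz -0.0 w 0.602 ff 0.0
0.48,0.10,0.3,0.03 [0.0122, -0.2987, 0.0662, 0.001, -0.001, 0.007]
```

```bash
echo '[[0.012,-0.15,0,0,0,0],[0.012,-0.15,0,0,0,0],[0.012,-0.15,0,0,0,0],[0.012,-0.15,0,0,0,0]]' > m.json && python3 shift.py m.json >/dev/null
python3 -c "
from h import *
d=grab('wrist','w1.png');print(np.round(d['pose'],3).tolist())"
echo '[[0,-0.15,0.067,0,0,0],[0,-0.15,0.067,0,0,0],[0,-0.15,0.067,0,0,0],[0,-0.15,0.067,0,0,0],[0,-0.15,0.067,0,0,0]]' > m.json && python3 shift.py m.json >/dev/null
python3 go.py;python3 -c "
from h import *
d=grab('wrist','w2.png');print(np.round(d['pose'],3).tolist())
a=cv2.imread('pics/w1.png');b=cv2.imread('pics/w2.png');cv2.imwrite('pics/w12.png',np.hstack([cv2.resize(a,(400,300)),cv2.resize(b,(400,300))]))"
```

```text
[[0.044, 0.955, 0.293, 0.559], [-0.999, 0.043, 0.011, -0.041], [-0.002, -0.293, 0.956, 0.509], [0.0, 0.0, 0.0, 1.0]]
t 2.6 p [0.4782 0.0998 0.2977] yaw 0.038 tilt [-0.002 -0.001] j6 1.67 F [-0.2 -0.5 -0.4] Mz -0.01 w 0.601 ff 0.0
[[0.038, 0.954, 0.297, 0.553], [-0.999, 0.036, 0.012, 0.104], [0.0, -0.297, 0.955, 0.44], [0.0, 0.0, 0.0, 1.0]]
```

View pics/w12.png

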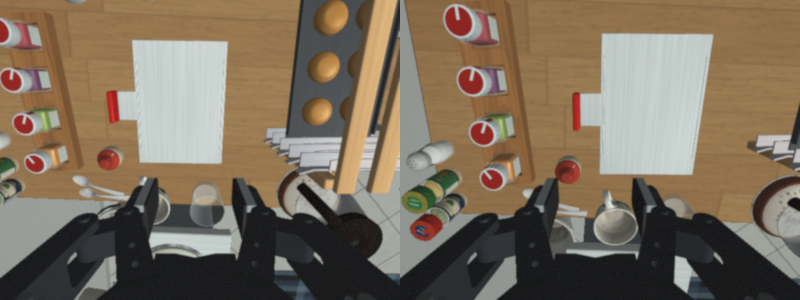

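The wrist views show the sheet, with its grip at about (578,111) in the right half. The white lines on the lids point up-left, away from the labels on the right, so the lids are loose. The lower rails' near ends show at about (280,140) in the left half.

```bash
cat > sheet.py <<'E'
from h import *
def redgrip(d,z=.04,near=None):
    hsv=cv2.cvtColor(d['img'],cv2.COLOR_RGB2HSV)
    m=cv2.inRange(hsv,(0,140,80),(6,255,255))|cv2.inRange(hsv,(174,140,80),(180,255,255))
    out=[]
    for c in cv2.findContours(m,0,2)[0]:
        if cv2.contourArea(c)<100: continue
        r=cv2.minAreaRect(c);w=max(r[1]);
        if w/min(r[1])<2.5: continue
        b=cv2.boxPoints(r)
        out.append((np.round(onz(d,*r[0],z),4),r))
    return out
def corners(d,z=.004):
    hsv=cv2.cvtColor(d['img'],cv2.COLOR_RGB2HSV);m=cv2.inRange(hsv,(0,0,150),(180,40,255))
    m=cv2.morphologyEx(m,cv2.MORPH_OPEN,np.ones((9,9)))
    c=max([c for c in cv2.findContours(m,0,2)[0]],key=cv2.contourArea)
    a=cv2.approxPolyDP(c,6,True)[:,0];return [(p.tolist(),np.round(onz(d,*map(float,p),z),4).tolist()) for p in a]
if __name__=='__main__':
    d=grab('wrist');print(redgrip(d))
    for k in corners(d):print(k)
E
python3 sheet.py
```

```text
[(array([0.4921, 0.1352, 0.04  ]), ((280.744873046875, 179.0291748046875), (60.030277252197266, 10.648283958435059), 88.66777801513672))]
([322, 54], [0.6278, 0.0936, 0.004])
([320, 148], [0.5256, 0.0914, 0.004])
([288, 150], [0.5218, 0.1298, 0.004])
([288, 200], [0.4606, 0.1288, 0.004])
([319, 203], [0.4582, 0.0897, 0.004])
([318, 277], [0.357, 0.0868, 0.004])
([465, 279], [0.3612, -0.1109, 0.004])
([497, 55], [0.634, -0.1019, 0.004])
```

```bash
python3 go.py 0.491,0.136,0.10,0.029 0.491,0.136,0.011,0.029
```

```text
t 2.8 p [0.4788 0.0981 0.2998] yaw 0.036 tilt [ 0.001 -0.001] j6 1.67 F [ 0.3 -0.9  0. ] Mz -0.04 w 0.6 ff 0.0
0.491,0.136,0.10,0.029 [0.0133, -0.0376, 0.1997, 0.001, -0.001, 0.007]
0.491,0.136,0.011,0.029 [0.0133, -0.0377, 0.2887, 0.001, -0.001, 0.007]
```

```bash
echo '[[0.013,-0.038,0.2,0,0,0.007],[0.013,-0.038,0.2,0,0,0.007],[0.013,-0.038,0.2,0,0,0.007],[0.013,-0.038,0.2,0,0,0.007],[0.013,-0.038,0.2,0,0,0.007]]' > m.json && python3 shift.py m.json >/dev/null
python3 go.py 0.491,0.136,0.011,0.029
echo '[[0,0,0.04,0,0,0],[0,0,0.08,0,0,0],[0,0,0.088,0,0,0],[0,0,0.088,0,0,0]]' > m.json && python3 shift.py m.json >/dev/null
python3 go.py 0.491,0.136,0.011,0.029
```

```text
t 3.2 p [0.4872 0.1359 0.0927] yaw 0.028 tilt [-0.011 -0.003] j6 1.75 F [-0.5  0.2  0.2] Mz 0.0 w 0.599 ff 0.0
0.491,0.136,0.011,0.029 [0.0047, -0.0002, 0.0816, 0.002, 0.011, -0.001]
t 3.6 p [0.4907 0.1369 0.0124] yaw 0.028 tilt [-0. -0.] j6 1.75 F [-0.1 -0.5  0.1] Mz 0.02 w 0.603 ff 0.0
0.491,0.136,0.011,0.029 [0.0003, 0.0009, 0.0014, 0.0, 0.0, -0.001]
```

```bash
echo '[[0,0,0,0,0,0],[0,0,0,0,0,0],[0,0,0,0,0,0],[0,0,0,0,0,0],[0,0,0,0,0,0]]' > m.json && python3 shift.py m.json 0 110 >/dev/null
python3 go.py
echo '[[0,0,-0.02,0,0,0],[0,0,-0.06,0,0,0],[0,0,-0.11,0,0,0],[0,0,-0.15,0,0,0],[0,0,-0.15,0,0,0]]' > m.json && python3 shift.py m.json >/dev/null
echo '[[0,0,0,0,0,0],[0,0,0,0,0,0]]' > m.json && python3 shift.py m.json>/dev/null; python3 go.py;python3 -c "
from h import *
grab('wrist','w3.png');grab('top','t3.png');grab('side','s3.png')"
```

```text
t 4.2 p [0.4918 0.1381 0.0142] yaw 0.03 tilt [0.005 0.   ] j6 1.75 F [-0.2 -1.7  6.4] Mz -0.02 w 0.119 ff 108.4
t 4.8 p [0.4893 0.138  0.1595] yaw 0.03 tilt [-0.003 -0.   ] j6 1.75 F [ 0.1 -0.3 -2.1] Mz 0.0 w 0.119 ff 107.6
```

View pics/w3.png

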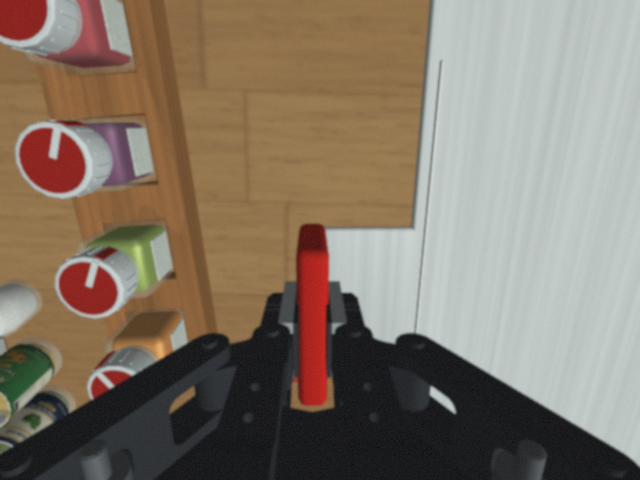

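The sheet is held in the grip and clear of the table, with the lids visible at left. Next I'll check its pitch and the rack's position from the fixed cameras.

```bash
python3 -c "
import cv2,numpy as np
a=cv2.imread('pics/t3.png')[120:340,230:500];b=cv2.imread('pics/s3.png')[140:360,230:500]
cv2.imwrite('pics/ts3.png',np.hstack([cv2.resize(a,(400,326),interpolation=2),cv2.resize(b,(400,326),interpolation=2)]))
cv2.imwrite('pics/s3c.png',cv2.resize(cv2.imread('pics/s3.png')[130:340,240:490],(714,600),interpolation=2))
"
```

```text
(no output)
```

View pics/ts3.png

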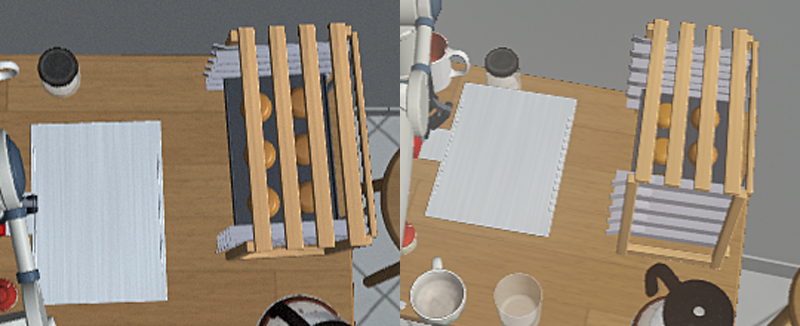

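The top and side views both show all four sheet corners clear of the arm, so I'll triangulate them for pitch, roll and lateral position.

```bash
cat > tri.py <<'E'
from h import *
def tri(t,s,a,b):
    o1,r1=ray(t,*a);o2,r2=ray(s,*b)
    k=np.linalg.lstsq(np.array([r1,-r2]).T,o2-o1,rcond=None)[0];p,q=o1+k[0]*r1,o2+k[1]*r2
    return np.round((p+q)/2,4),round(float(np.linalg.norm(p-q)),4)
def quad(d,roi):
    x0,y0,x1,y1=roi;hsv=cv2.cvtColor(d['img'],cv2.COLOR_RGB2HSV);m=cv2.inRange(hsv,(0,0,165),(180,28,255))
    k=np.zeros_like(m);k[y0:y1,x0:x1]=1;m=cv2.morphologyEx(m*k,cv2.MORPH_OPEN,np.ones((11,11)))
    c=max(cv2.findContours(m,0,2)[0],key=cv2.contourArea)
    h=cv2.convexHull(c);e=2
    while len(a:=cv2.approxPolyDP(h,e,True))>4:e+=.5
    return a[:,0].astype(float)
E
python3 - <<'E'
from tri import *
L=lambda f:cv2.cvtColor(cv2.imread(f),cv2.COLOR_BGR2RGB)
t=grab('top');s=grab('side')
a=quad(t,(245,190,345,330));b=quad(s,(240,185,355,310))
print(a.tolist(),b.tolist())
order=lambda q:[q[np.argmin(q@v)] for v in np.array([[1,1],[-1,1],[-1,-1],[1,-1]])]
for p,q in zip(order(a),order(b)):print(p,q,tri(t,s,p,q))
E
python3 go.py
```

```text
[[337.0, 281.0], [336.0, 298.0], [310.0, 301.0], [310.0, 283.0]] [[346.0, 206.0], [329.0, 297.0], [250.0, 285.0], [273.0, 197.0]]
[310. 283.] [273. 197.] (array([ 0.4109, -0.0135,  0.4512]), 0.0547)
[337. 281.] [346. 206.] (array([ 0.4336, -0.1074,  0.409 ]), 0.0416)
[336. 298.] [329. 297.] (array([ 0.4143, -0.0997,  0.0543]), 0.0027)
[310. 301.] [250. 285.] (array([0.3709, 0.016 , 0.1817]), 0.1268)
t 5.1 p [0.4895 0.1379 0.1597] yaw 0.03 tilt [-0.002 -0.   ] j6 1.75 F [-0.8  0.5 -1.9] Mz 0.03 w 0.116 ff 107.6
```

Run:
```python
from tri import *
t=grab('top');s=grab('side')
P=lambda u,v:(230+u*.675,120+v*220/326)
for a,q in zip([(31,123),(160,121),(167,299),(34,303)],[(273,197),(346,206),(329,297),(250,285)]):print(tri(t,s,P(*a),q))
```

```text
(array([0.6259, 0.0969, 0.14  ]), 0.0026)
(array([ 0.6251, -0.0993,  0.1587]), 0.0059)
(array([ 0.3579, -0.1106,  0.162 ]), 0.0001)
(array([0.3537, 0.0824, 0.1505]), 0.0073)
```

```bash
cat > edge.py <<'E'
from tri import *
def edge(d,p,q,w=5):
    g=cv2.cvtColor(d['img'],cv2.COLOR_RGB2HSV)[...,1].astype(float)  # saturation: sheet low, wood high
    g=cv2.GaussianBlur(g,(3,3),0);p,q=np.array(p,float),np.array(q,float);n=np.array([-(q-p)[1],(q-p)[0]]);n/=np.linalg.norm(n);pts=[]
    for f in np.linspace(.12,.88,60):
        c=p+f*(q-p);k=np.arange(-w,w+.1,.25);xy=c+k[:,None]*n
        v=cv2.remap(g.astype(np.float32),xy[:,0].astype(np.float32)[None],xy[:,1].astype(np.float32)[None],1)[0]
        gr=np.abs(np.gradient(v));gr[gr<gr.max()*.5]=0;pts.append(c+n*(k*gr).sum()/gr.sum())
    l=cv2.fitLine(np.array(pts,np.float32),cv2.DIST_HUBER,0,.01,.01).ravel();return l[2:],l[:2]
def edge3(t,s,a,b,fs=(0,.5,1)):
    la,lb=edge(t,*a),edge(s,*b)
    o2,r1=ray(s,*lb[0]);_,r2=ray(s,*(lb[0]+30*lb[1]));N=np.cross(r1,r2);out=[]
    for f in fs:
        c=np.array(a[0])+f*(np.array(a[1])-np.array(a[0]));c=la[0]+la[1]*np.dot(c-la[0],la[1])
        o,r=ray(t,*c);out.append(np.round(o+r*np.dot(o2-o,N)/np.dot(r,N),4).tolist())
    return out
E
python3 - <<'E'
from edge import *
t=grab('top');s=grab('side')
print('rear',edge3(t,s,((338,202),(342.7,322)),((346,206),(329,297))))
print('far',edge3(t,s,((251,203),(338,202)),((273,197),(346,206))))
print('near',edge3(t,s,((253,324.5),(342.7,322)),((250,285),(329,297))))
E
```

```text
rear [[0.6309, -0.1028, 0.1312], [0.4917, -0.1074, 0.1368], [0.3577, -0.1119, 0.1421]]
far [[0.6245, 0.0941, 0.1546], [0.6277, -0.0039, 0.1541], [0.6309, -0.1022, 0.1535]]
near [[0.3505, 0.0852, 0.1563], [0.3534, -0.0127, 0.1562], [0.3563, -0.1109, 0.1561]]
```

```bash
python3 go.py .572,.063,.151,.052
echo '[[0.02,0.02,0.002,0,0,-0.005],[0.04,0.04,0.005,0,0,-0.012],[0.06,0.06,0.008,0,0,-0.022],[0.08,0.078,0.009,0,0,-0.022],[0.08,0.078,0.009,0,0,-0.022]]' > m.json && python3 shift.py m.json >/dev/null
echo '[[0,0,0,0,0,0],[0,0,0,0,0,0],[0,0,0,0,0,0]]' > m.json && python3 shift.py m.json >/dev/null;python3 go.py .572,.063,.151,.052
python3 - <<'E'
from h import *
t=grab('top','t4.png');s=grab('side','s4.png');w=grab('wrist','w4.png')
a=cv2.imread('pics/t4.png')[120:340,270:490];b=cv2.imread('pics/s4.png')[130:350,270:490]
cv2.imwrite('pics/ts4.png',np.hstack([cv2.resize(a,(400,400),interpolation=2),cv2.resize(b,(400,400),interpolation=2)]))
E
```

```text
t 5.3 p [0.4899 0.138  0.1608] yaw 0.03 tilt [-0.001 -0.   ] j6 1.75 F [ 0.7  0.6 -1.9] Mz -0.05 w 0.12 ff 107.6
.572,.063,.151,.052 [0.0798, 0.0774, 0.0097, 0.0, 0.001, -0.022]
t 6.1 p [0.5719 0.0632 0.1524] yaw 0.053 tilt [0. 0.] j6 1.57 F [ 0.3  0.1 -2.1] Mz -0.02 w 0.118 ff 107.8
.572,.063,.151,.052 [0.0001, 0.0002, 0.0014, -0.0, -0.0, 0.001]
```

View pics/ts4.png

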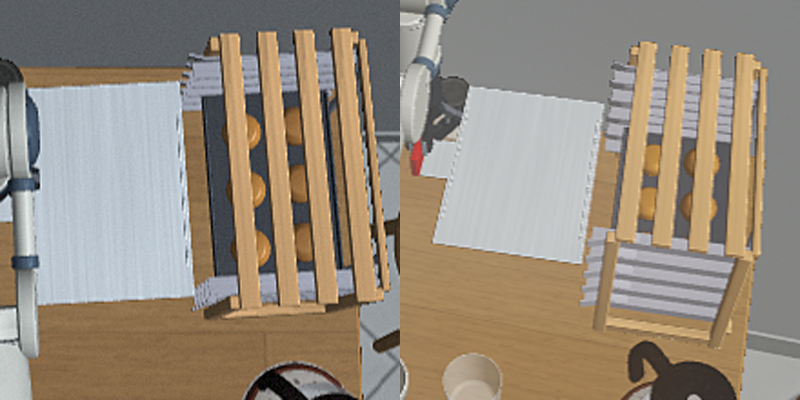

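View pics/w4.png

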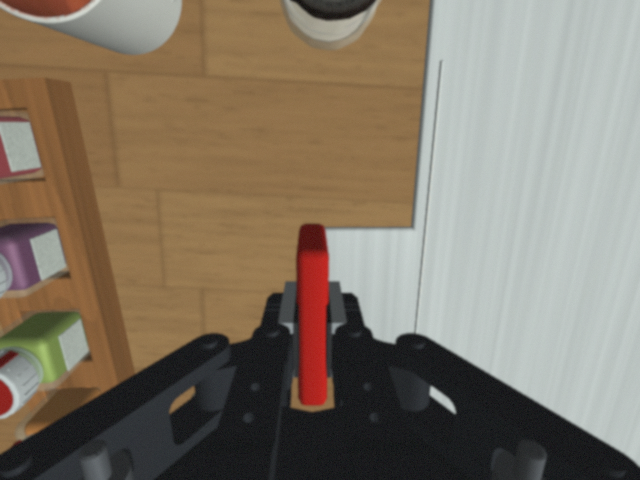

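Top crop: the sheet's rear edge, (180,83) to (192,296), is just short of the ledge fronts at x≈185-195. Side crop: the sheet sits at about the level of the middle rails. Now for the lateral offset.

Run:
```python
from edge import *
t=grab('top');s=grab('side')
P=lambda u,v:(270+u*.55,120+v*.55);Q=lambda u,v:(270+u*.55,130+v*.55)
f=edge3(t,s,(P(45,88),P(180,83)),(Q(72,87),Q(204,103)));n=edge3(t,s,(P(39,304),P(192,296)),(Q(33,243),Q(181,262)))
print('far',f);print('near',n)
# slat end edges: far and near end lines (across all slats): use hand points slat1/2/3/4 end centres
far=[(230,34),(268,32),(304,31),(342,29)];near=[(248,305),(292,304),(332,302),(373,300)]
sf=[(245,44),(281,47),(314,51),(346,55)];sn=[(227,238),(260,244),(297,248),(337,255)]
for L,M in((far,sf),(near,sn)):
    for a,b in zip(L,M):print(tri(t,s,P(*a),Q(*b)))
```

```text
far [[0.7096, -0.0037, 0.1444], [0.714, -0.089, 0.145], [0.7183, -0.1744, 0.1456]]
near [[0.4339, 0.002, 0.1475], [0.4389, -0.0915, 0.1472], [0.444, -0.1855, 0.1469]]
(array([ 0.7423, -0.2212,  0.2558]), 0.0036)
(array([ 0.7454, -0.2679,  0.2568]), 0.0008)
(array([ 0.7472, -0.3115,  0.2567]), 0.0032)
(array([ 0.7495, -0.3554,  0.257 ]), 0.0014)
(array([ 0.427 , -0.2401,  0.2553]), 0.0068)
(array([ 0.4265, -0.2845,  0.2594]), 0.0027)
(array([ 0.4284, -0.3286,  0.263 ]), 0.0034)
(array([ 0.4309, -0.3762,  0.2597]), 0.0029)
```

```bash
echo '[[0,0,0.004,0,0,0],[0,0.008,0.004,0,0,0],[0,0.017,0.004,0,0,0],[0,0.025,0.004,0,0,0],[0,0.025,0.004,0,0,0]]' > m.json && python3 shift.py m.json >/dev/null;python3 go.py
echo '[[0,0,0.001,0,0,0],[0,0,0.002,0,0,0],[0,0,0.002,0,0,0]]' > m.json && python3 shift.py m.json >/dev/null;python3 go.py
echo '[[0,0,0.001,0,0,0],[0,0,0.002,0,0,0],[0,0,0.002,0,0,0]]' > m.json && python3 shift.py m.json >/dev/null;python3 go.py
```

```text
t 6.8 p [0.5737 0.0359 0.1482] yaw 0.05 tilt [ 0. -0.] j6 1.52 F [ 0.4  1.4 -0.3] Mz -0.03 w 0.117 ff 107.9
t 7.2 p [0.5735 0.0377 0.1458] yaw 0.052 tilt [-0.  0.] j6 1.53 F [-0.   0.5 -1.3] Mz 0.01 w 0.113 ff 107.9
t 7.5 p [0.5737 0.0376 0.1442] yaw 0.052 tilt [ 0. -0.] j6 1.53 F [-0.7 -0.1 -1.1] Mz 0.01 w 0.114 ff 108.0
```

```bash
echo '[[0,0,0.001,0,0,0],[0,0,0.001,0,0,0],[0,0,0.001,0,0,0]]' > m.json && python3 shift.py m.json >/dev/null;python3 go.py
echo '[[0,0.008,0,0,0,0],[0,0.016,0,0,0,0],[0,0.022,0,0,0,0],[0,0.022,0,0,0,0],[0,0.022,0,0,0,0]]' > m.json && python3 shift.py m.json >/dev/null;python3 go.py
echo '[[0,0.008,0,0,0,0],[0,0.016,0,0,0,0],[0,0.022,0,0,0,0],[0,0.022,0,0,0,0],[0,0.022,0,0,0,0]]' > m.json && python3 shift.py m.json >/dev/null;python3 go.py
python3 -c "
from h import *
t=grab('top','t5.png');s=grab('side','s5.png')
a=cv2.imread('pics/t5.png')[120:340,270:490];b=cv2.imread('pics/s5.png')[130:350,270:490]
cv2.imwrite('pics/ts5.png',np.hstack([cv2.resize(a,(400,400),interpolation=2),cv2.resize(b,(400,400),interpolation=2)]))
"
```

```text
t 7.8 p [0.5738 0.0375 0.1433] yaw 0.052 tilt [ 0.001 -0.   ] j6 1.53 F [-0.9  1.1 -0.2] Mz 0.0 w 0.121 ff 108.1
t 8.2 p [0.5749 0.0147 0.1432] yaw 0.051 tilt [ 0.    -0.001] j6 1.49 F [-0.4 -1.4  0.4] Mz -0.07 w 0.121 ff 108.1
t 8.8 p [ 0.576  -0.0072  0.1431] yaw 0.051 tilt [ 0.    -0.001] j6 1.45 F [ 0.3 -1.2  1. ] Mz -0.02 w 0.116 ff 108.2
```

View pics/ts5.png

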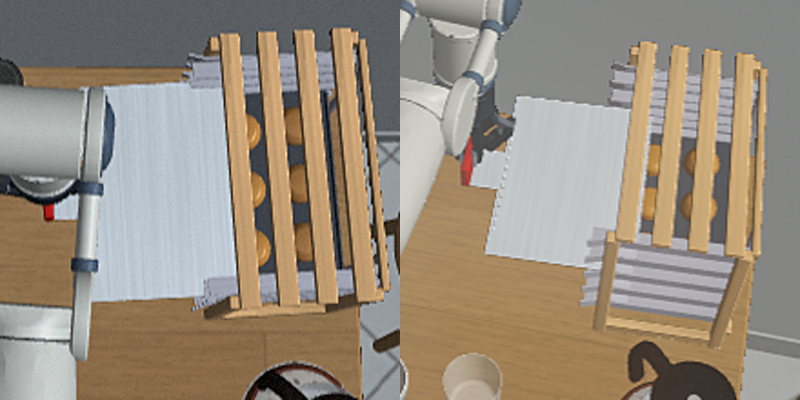

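The sheet has entered the rack and rests on the third ledge; the side crop shows its near edge meeting the web at (590,266), between two ledges above and two below. I'll go slightly deeper, release and start on the lids.

```bash
echo '[[0,0.008,0,0,0,0],[0,0.016,0,0,0,0],[0,0.016,0,0,0,0],[0,0.016,0,0,0,0],[0,0.016,0,0,0,0]]' > m.json && python3 shift.py m.json >/dev/null;python3 go.py
echo '[[0,0,0,0,0,0],[0,0,0,0,0,0],[0,0,0,0,0,0],[0,0,0,0,0,0]]' > m.json && python3 shift.py m.json 0.45 40 >/dev/null;python3 go.py
echo '[[0,0,-0.03,0,0,0],[0,0,-0.08,0,0,0],[0,0,-0.12,0,0,0],[0,0,-0.12,0,0,0]]' > m.json && python3 shift.py m.json >/dev/null
python3 go.py
python3 sheet.py | tail -0; python3 -c "
from sheet import *
d=grab('wrist','w6.png');print(redgrip(d,.170))
print(redgrip(grab('top'),.170))"
python3 go.py .45,.2,.25,1.5 .617,.294,.2,2.0
```

```text
t 9.3 p [ 0.5768 -0.0229  0.1431] yaw 0.051 tilt [ 0.    -0.001] j6 1.42 F [ 0.  -0.5  1.6] Mz 0.04 w 0.116 ff 108.3
t 9.8 p [ 0.5765 -0.0222  0.1428] yaw 0.052 tilt [-0.001  0.   ] j6 1.42 F [ 0.   0.2 -0.2] Mz -0.06 w 0.453 ff 0.0
t 10.2 p [ 0.5783 -0.0225  0.2712] yaw 0.052 tilt [ 0.012 -0.001] j6 1.42 F [-0.1 -0.3  0.2] Mz 0.0 w 0.447 ff 0.0
[(array([ 0.5812, -0.0212,  0.17  ]), ((311.5, 230.5), (93.0, 15.0), 90.0))]
[]
t 10.3 p [ 0.5767 -0.0224  0.2626] yaw 0.052 tilt [-0.  0.] j6 1.42 F [-1.1  0.1 -0.4] Mz 0.02 w 0.451 ff 0.0
.45,.2,.25,1.5 [-0.115, -0.2286, 0.0127, -0.0, 0.0, -1.448]
.617,.294,.2,2.0 [0.0567, -0.3138, 0.0626, -0.001, 0.0, -1.948]Exception ignored on flushing sys.stdout:
BrokenPipeError: [Errno 32] Broken pipe
```

The sheet stands in the rails, with its grip at about (0.577,-0.022). Next I'll measure the lid centres and line angles from a spot nearer the holder.

```bash
echo '[[-0.05,-0.14,-0.06,0,0,0],[-0.1,-0.14,-0.06,0,0,0],[-0.1,-0.2,-0.06,0,0,0],[-0.1,-0.2,-0.06,0,0,0],[-0.1,-0.2,-0.06,0,0,0]]' > m.json && python3 shift.py m.json >/dev/null
echo '[[0,-0.03,0,0,0,0],[0,-0.03,0,0,0,0],[0,-0.03,0,0,0,0]]' > m.json && python3 shift.py m.json >/dev/null;python3 go.py
cat > lids.py <<'E'
from h import *
def lids(d,z=.097):
    hsv=cv2.cvtColor(d['img'],cv2.COLOR_RGB2HSV)
    m=cv2.inRange(hsv,(0,140,80),(6,255,255))|cv2.inRange(hsv,(174,140,80),(180,255,255))
    w=cv2.inRange(hsv,(0,0,140),(180,70,255));out=[]
    for c in cv2.findContours(m,0,2)[0]:
        if cv2.contourArea(c)<150: continue
        h=cv2.convexHull(c);(e,ax,_)=cv2.fitEllipse(h);
        if max(ax)/min(ax)>1.6: continue
        k=np.zeros_like(m);cv2.drawContours(k,[h],-1,255,-1);k=cv2.erode(k,np.ones((5,5)))
        ys,xs=np.nonzero(k&w)
        p=onz(d,*e,z)
        if len(xs)<5: continue
        q=onz(d,xs.mean(),ys.mean(),z);v=q-p
        out.append((np.round(p[:2],4).tolist(),round(float(np.arctan2(v[1],v[0])),2),round(float(np.hypot(*v[:2])),4),np.round(e,0).tolist()))
    return out
if __name__=='__main__':
    d=grab('wrist','w7.png')
    for l in lids(d):print(l)
    print('top')
    for l in lids(grab('top')):print(l)
E
python3 lids.py
```

```text
t 11.1 p [0.4645 0.2023 0.3211] yaw 0.053 tilt [-0.003 -0.002] j6 1.86 F [0.1 0.1 0.1] Mz 0.05 w 0.452 ff 0.0
([0.3801, 0.2724], 0.63, 0.0073, [246.0, 269.0])
([0.4599, 0.2804], -0.38, 0.0075, [238.0, 198.0])
([0.5396, 0.2881], -0.34, 0.0078, [229.0, 118.0])
([0.6194, 0.2947], 0.03, 0.008, [221.0, 26.0])
top
```

View pics/w7.png

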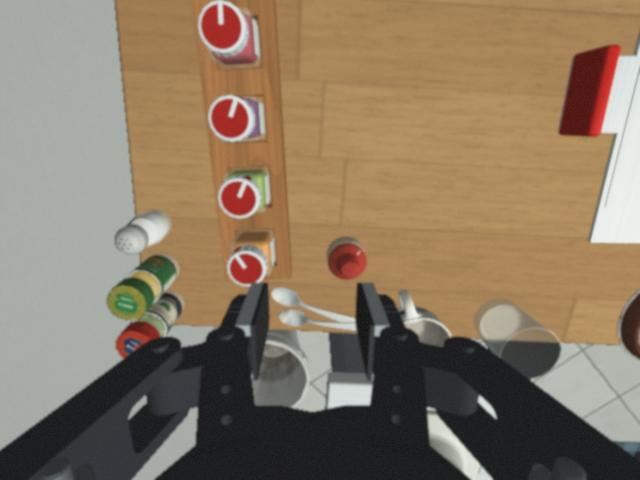

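All four line angles are measured, with the label direction at about -1.478:

| Lid | Looseness (rad) |
|---|---|
| orange | 2.11 |
| green | 1.10 |
| purple | 1.14 |
| red | 1.51 |

I'll go to the orange lid first.

```bash
echo '[[-0.02,-0.02,0.05,0,0,-0.75],[-0.05,-0.05,0.1,0,0,-0.75],[-0.08,-0.074,0.15,0,0,-0.75],[-0.08,-0.074,0.18,0,0,-0.75],[-0.08,-0.074,0.18,0,0,-0.75]]' > m.json && python3 shift.py m.json 0.65 >/dev/null
echo '[[0,0,0,0,0,-0.75],[0,0,0,0,0,-0.75],[0,0,0,0,0,-0.75],[0,0,0,0,0,-0.75],[0,0,0,0,0,-0.75]]' > m.json && python3 shift.py m.json >/dev/null
echo '[[0,0,0,0,0,-0.65],[0,0,0,0,0,-0.65],[0,0,0,0,0,-0.65],[0,0,0,0,0,-0.65],[0,0,0,0,0,-0.65]]' > m.json && python3 shift.py m.json >/dev/null
python3 go.py .3801,.2724,.12,2.2 .3801,.2724,.069,2.2
```

```text
t 12.7 p [0.3817 0.2705 0.1425] yaw 2.204 tilt [-0.001 -0.001] j6 -0.09 F [ 0.7  0.2 -0.1] Mz 0.02 w 0.652 ff 0.0
.3801,.2724,.12,2.2 [0.0024, -0.0001, 0.0225, -0.001, 0.0, 0.004]
.3801,.2724,.069,2.2 [0.0024, -0.0001, 0.0735, -0.001, 0.0, 0.004]
```

```bash
echo '[[0.002,0,0.03,0,0,0],[0.002,0,0.06,0,0,0],[0.002,0,0.073,0,0,0],[0.002,0,0.073,0,0,0]]' > m.json && python3 shift.py m.json >/dev/null; python3 go.py
echo '[[0,0,0,0,0,0],[0,0,0,0,0,0],[0,0,0,0,0,0],[0,0,0,0,0,0]]' > m.json && python3 shift.py m.json 0 50 >/dev/null;python3 go.py
echo '[[0,0,0,0,0,0.15],[0,0,0,0,0,0.3],[0,0,0,0,0,0.45],[0,0,0,0,0,0.6],[0,0,0,0,0,0.75]]' > m.json && python3 shift.py m.json >/dev/null;python3 go.py
echo '[[0,0,0,0,0,0.15],[0,0,0,0,0,0.3],[0,0,0,0,0,0.45],[0,0,0,0,0,0.6],[0,0,0,0,0,0.75]]' > m.json && python3 shift.py m.json >/dev/null;python3 go.py
```

```text
t 13.1 p [0.3799 0.2723 0.0689] yaw 2.2 tilt [-0.002 -0.001] j6 -0.08 F [-0.6  0.1 -0.6] Mz -0.06 w 0.651 ff 0.0
t 13.5 p [0.3803 0.2734 0.0705] yaw 2.202 tilt [0.001 0.   ] j6 -0.08 F [-1.  -1.4  0.5] Mz 0.0 w 0.495 ff 50.8
t 14.0 p [0.3806 0.2734 0.0705] yaw 1.446 tilt [0.002 0.   ] j6 0.68 F [ 1.7 -1.  -0.2] Mz 0.1 w 0.496 ff 50.6
t 14.5 p [0.3809 0.2729 0.0705] yaw 0.695 tilt [ 0.002 -0.001] j6 1.43 F [ 2.3 -2.5 -0.1] Mz 0.11 w 0.499 ff 50.8
```

```bash
echo '[[0,0,0,0,0,0.15],[0,0,0,0,0,0.3],[0,0,0,0,0,0.45],[0,0,0,0,0,0.52]]' > m.json && python3 shift.py m.json >/dev/null;python3 go.py
echo '[[0,0,0,0,0,0.05],[0,0,0,0,0,0.08]]' > m.json && python3 shift.py m.json >/dev/null;python3 go.py
echo '[[0,0,0,0,0,0.05],[0,0,0,0,0,0.08]]' > m.json && python3 shift.py m.json >/dev/null;python3 go.py
echo '[[0,0,0,0,0,0.05],[0,0,0,0,0,0.08]]' > m.json && python3 shift.py m.json >/dev/null;python3 go.py
```

```text
t 14.9 p [0.3808 0.2724 0.0705] yaw 0.176 tilt [ 0.002 -0.002] j6 1.95 F [ 1.9 -4.9  0.9] Mz 0.03 w 0.499 ff 50.9
t 15.1 p [0.3807 0.2725 0.0704] yaw 0.1 tilt [ 0.001 -0.002] j6 2.02 F [ 1.5 -4.3  1.2] Mz 0.05 w 0.504 ff 51.0
t 15.3 p [0.3808 0.2722 0.0705] yaw 0.021 tilt [ 0.002 -0.003] j6 2.1 F [ 2.3 -6.4  2.4] Mz 1.17 w 0.498 ff 51.0
t 15.5 p [0.3816 0.2723 0.071 ] yaw -0.059 tilt [ 0.004 -0.002] j6 2.18 F [ 5.6 -7.3  2.2] Mz 1.37 w 0.498 ff 51.2
```

The stop showed clearly at yaw≈0.05 (Mz 1.2). I'll release and go to green.

```bash
echo '[[0,0,0,0,0,0],[0,0,0,0,0,0],[0,0,-0.02,0,0,0],[0,0,-0.05,0,0,0],[0,0,-0.05,0,0,0]]' > m.json && python3 shift.py m.json 0.65 >/dev/null;python3 go.py .4599,.2804,.12,1.2
echo '[[0.078,-0.012,0,0,0,-0.65],[0.078,-0.012,0,0,0,-0.65],[0.078,-0.012,0,0,0,-0.65],[0.078,-0.012,0,0,0,-0.65],[0.078,-0.012,0,0,0,-0.65]]' > m.json && python3 shift.py m.json >/dev/null
echo '[[0,0,0,0,0,-0.61],[0,0,0,0,0,-0.61],[0,0,0,0,0,-0.61],[0,0,0,0,0,-0.61],[0,0,0,0,0,-0.61]]' > m.json && python3 shift.py m.json >/dev/null
python3 go.py .4599,.2804,.069,1.2;python3 lids.py
```

```text
t 16.0 p [0.3814 0.2749 0.1245] yaw -0.057 tilt [0.005 0.004] j6 2.18 F [0.6 0.4 0.2] Mz 0.03 w 0.649 ff 0.0
.4599,.2804,.12,1.2 [0.078, -0.0099, 0.005, -0.001, -0.008, -1.257]
t 17.0 p [0.4582 0.2812 0.1194] yaw 1.204 tilt [-0.001  0.   ] j6 0.85 F [0.4 0.9 0.4] Mz -0.03 w 0.652 ff 0.0
.4599,.2804,.069,1.2 [-0.0001, 0.0019, 0.0504, -0.001, 0.0, 0.004]
([0.4598, 0.2807], -0.47, 0.0091, [316.0, 280.0])
([0.5396, 0.2884], -0.4, 0.0093, [467.0, 211.0])
top
```

```bash
echo '[[0,0.002,0.03,0,0,0],[0,0.002,0.05,0,0,0],[0,0.002,0.05,0,0,0]]' > m.json && python3 shift.py m.json >/dev/null
echo '[[0,0,0,0,0,0],[0,0,0,0,0,0],[0,0,0,0,0,0],[0,0,0,0,0,0]]' > m.json && python3 shift.py m.json 0 50 >/dev/null;python3 go.py
echo '[[0,0,0,0,0,0.15],[0,0,0,0,0,0.3],[0,0,0,0,0,0.45],[0,0,0,0,0,0.6],[0,0,0,0,0,0.75]]' > m.json && python3 shift.py m.json >/dev/null;python3 go.py
echo '[[0,0,0,0,0,0.1],[0,0,0,0,0,0.2],[0,0,0,0,0,0.25]]' > m.json && python3 shift.py m.json >/dev/null;python3 go.py
echo '[[0,0,0,0,0,0.05],[0,0,0,0,0,0.1]]' > m.json && python3 shift.py m.json >/dev/null;python3 go.py
echo '[[0,0,0,0,0,0.05],[0,0,0,0,0,0.1]]' > m.json && python3 shift.py m.json >/dev/null;python3 go.py
```

```text
t 17.8 p [0.4604 0.2802 0.0702] yaw 1.201 tilt [-0.  0.] j6 0.85 F [ 0.5 -0.4 -1.9] Mz -0.03 w 0.5 ff 50.7
t 18.3 p [0.4606 0.2799 0.0702] yaw 0.445 tilt [ 0.    -0.001] j6 1.61 F [ 0.1 -1.6 -0.5] Mz 0.1 w 0.502 ff 50.9
t 18.6 p [0.4606 0.2798 0.0702] yaw 0.198 tilt [ 0.    -0.001] j6 1.86 F [ 1.2 -1.1 -0.5] Mz 0.06 w 0.5 ff 50.9
t 18.8 p [0.4606 0.2797 0.0702] yaw 0.099 tilt [ 0.    -0.001] j6 1.95 F [-0.1 -1.5 -1.3] Mz 0.07 w 0.5 ff 50.8
t 19.0 p [0.4606 0.2796 0.0702] yaw -0.0 tilt [ 0.    -0.001] j6 2.05 F [ 0.8 -2.2 -0.3] Mz 0.97 w 0.503 ff 50.8
```

```bash
echo '[[0,0,0,0,0,0.04],[0,0,0,0,0,0.04]]' > m.json && python3 shift.py m.json >/dev/null;python3 go.py
echo '[[0,0,0,0,0,0],[0,0,0,0,0,0],[0,0,-0.02,0,0,0],[0,0,-0.05,0,0,0],[0,0,-0.05,0,0,0]]' > m.json && python3 shift.py m.json 0.65 >/dev/null;python3 go.py .5396,.2884,.12,1.2
echo '[[0.078,-0.012,0,0,0,-0.65],[0.078,-0.012,0,0,0,-0.65],[0.078,-0.012,0,0,0,-0.65],[0.078,-0.012,0,0,0,-0.65],[0.078,-0.012,0,0,0,-0.65]]' > m.json && python3 shift.py m.json >/dev/null
echo '[[0,0,0,0,0,-0.58],[0,0,0,0,0,-0.58],[0,0,0,0,0,-0.58],[0,0,0,0,0,-0.58],[0,0,0,0,0,-0.58]]' > m.json && python3 shift.py m.json >/dev/null
python3 go.py .5396,.2884,.069,1.2
```

```text
t 19.2 p [0.461  0.2797 0.0704] yaw -0.038 tilt [ 0.001 -0.001] j6 2.09 F [ 2.1 -3.5  0.6] Mz 0.7 w 0.497 ff 51.2
t 19.7 p [0.4622 0.2814 0.1251] yaw -0.038 tilt [0.007 0.004] j6 2.09 F [ 1.1 -0.5  0.4] Mz 0.06 w 0.65 ff 0.0
.5396,.2884,.12,1.2 [0.077, -0.0099, 0.0057, 0.0, -0.008, -1.238]
t 20.7 p [0.5386 0.2894 0.1195] yaw 1.193 tilt [-0.001  0.   ] j6 0.81 F [0.2 0.3 0.5] Mz -0.03 w 0.651 ff 0.0
.5396,.2884,.069,1.2 [-0.0005, 0.0013, 0.0505, -0.001, 0.0, -0.007]
```

```bash
echo '[[0,0.001,0.03,0,0,0],[0,0.001,0.05,0,0,0],[0,0.001,0.05,0,0,0]]' > m.json && python3 shift.py m.json >/dev/null
echo '[[0,0,0,0,0,0],[0,0,0,0,0,0],[0,0,0,0,0,0],[0,0,0,0,0,0]]' > m.json && python3 shift.py m.json 0 50 >/dev/null;python3 go.py
echo '[[0,0,0,0,0,0.15],[0,0,0,0,0,0.3],[0,0,0,0,0,0.45],[0,0,0,0,0,0.6],[0,0,0,0,0,0.75]]' > m.json && python3 shift.py m.json >/dev/null
echo '[[0,0,0,0,0,0.1],[0,0,0,0,0,0.2],[0,0,0,0,0,0.3]]' > m.json && python3 shift.py m.json >/dev/null;python3 go.py
echo '[[0,0,0,0,0,0.05],[0,0,0,0,0,0.1]]' > m.json && python3 shift.py m.json >/dev/null;python3 go.py
echo '[[0,0,0,0,0,0.05],[0,0,0,0,0,0.08]]' > m.json && python3 shift.py m.json >/dev/null;python3 go.py
echo '[[0,0,0,0,0,0],[0,0,0,0,0,0],[0,0,-0.02,0,0,0],[0,0,-0.05,0,0,0],[0,0,-0.05,0,0,0]]' > m.json && python3 shift.py m.json 0.65 >/dev/null;python3 go.py .6194,.2947,.12,1.6
```

```text
t 21.4 p [0.5397 0.2888 0.07  ] yaw 1.191 tilt [-0.  0.] j6 0.82 F [ 0.2 -0.2 -1.4] Mz -0.04 w 0.497 ff 50.8
t 22.2 p [0.5404 0.2879 0.0703] yaw 0.137 tilt [ 0.001 -0.001] j6 1.87 F [ 1.2 -3.  -0.7] Mz 0.05 w 0.499 ff 50.9
t 22.4 p [0.5404 0.2878 0.0703] yaw 0.039 tilt [ 0.001 -0.002] j6 1.97 F [ 1.3 -3.8 -1. ] Mz 0.04 w 0.501 ff 51.0
t 22.6 p [0.5404 0.2878 0.0703] yaw -0.041 tilt [ 0.001 -0.002] j6 2.05 F [ 2.1 -5.4 -1.2] Mz 0.37 w 0.496 ff 51.1
t 23.1 p [0.5416 0.2903 0.1257] yaw -0.037 tilt [0.007 0.004] j6 2.04 F [-0.1  0.1  1.5] Mz 0.01 w 0.653 ff 0.0
.6194,.2947,.12,1.6 [0.0775, -0.0073, 0.0063, 0.002, -0.009, -1.637]
```

Purple ended with only Mz 0.37, so I'll redo it after red.

```bash
echo '[[0.078,-0.009,0,0,0,-0.65],[0.078,-0.009,0,0,0,-0.65],[0.078,-0.009,0,0,0,-0.65],[0.078,-0.009,0,0,0,-0.65],[0.078,-0.009,0,0,0,-0.65]]' > m.json && python3 shift.py m.json >/dev/null
echo '[[0,0,0,0,0,-0.7],[0,0,0,0,0,-0.7],[0,0,0,0,0,-0.7],[0,0,0,0,0,-0.7],[0,0,0,0,0,-0.7]]' > m.json && python3 shift.py m.json >/dev/null
echo '[[0,0,0,0,0,-0.29],[0,0,0,0,0,-0.29],[0,0,0,0,0,-0.29]]' > m.json && python3 shift.py m.json >/dev/null
python3 go.py .6194,.2947,.069,1.6
```

```text
t 24.4 p [0.6179 0.2952 0.1196] yaw 1.604 tilt [-0.  0.] j6 0.36 F [-0.2  0.1 -0.2] Mz 0.02 w 0.65 ff 0.0
.6194,.2947,.069,1.6 [-0.0006, 0.0015, 0.0506, -0.0, -0.0, 0.004]
```

```bash
echo '[[-0.0005,0.0015,0.03,0,0,0],[-0.0005,0.0015,0.05,0,0,0],[-0.0005,0.0015,0.05,0,0,0]]' > m.json && python3 shift.py m.json >/dev/null
echo '[[0,0,0,0,0,0],[0,0,0,0,0,0],[0,0,0,0,0,0],[0,0,0,0,0,0]]' > m.json && python3 shift.py m.json 0 50 >/dev/null;python3 go.py
echo '[[0,0,0,0,0,0.15],[0,0,0,0,0,0.3],[0,0,0,0,0,0.45],[0,0,0,0,0,0.6],[0,0,0,0,0,0.75]]' > m.json && python3 shift.py m.json >/dev/null
echo '[[0,0,0,0,0,0.15],[0,0,0,0,0,0.3],[0,0,0,0,0,0.45],[0,0,0,0,0,0.6],[0,0,0,0,0,0.7]]' > m.json && python3 shift.py m.json >/dev/null;python3 go.py
echo '[[0,0,0,0,0,0.05],[0,0,0,0,0,0.1]]' > m.json && python3 shift.py m.json >/dev/null;python3 go.py
echo '[[0,0,0,0,0,0.05],[0,0,0,0,0,0.08]]' > m.json && python3 shift.py m.json >/dev/null;python3 go.py
```

```text
t 25.1 p [0.62   0.2946 0.0712] yaw 1.601 tilt [0.001 0.001] j6 0.36 F [ 0.8 -0.1 -1.1] Mz 0.05 w 0.498 ff 50.8
t 26.1 p [0.62   0.294  0.0709] yaw 0.146 tilt [ 0.001 -0.   ] j6 1.82 F [ 1.  -2.1 -1.4] Mz 0.08 w 0.499 ff 51.1
t 26.3 p [0.62   0.2939 0.0709] yaw 0.049 tilt [ 0.001 -0.001] j6 1.92 F [ 0.  -2.2  0.3] Mz 0.09 w 0.498 ff 51.1
t 26.5 p [0.6199 0.2939 0.0708] yaw -0.029 tilt [ 0.001 -0.001] j6 1.99 F [ 1.  -3.   0.7] Mz 1.61 w 0.502 ff 51.1
```

```bash
echo '[[0,0,0,0,0,0],[0,0,0,0,0,0],[0,0,-0.02,0,0,0],[0,0,-0.05,0,0,0],[0,0,-0.05,0,0,0]]' > m.json && python3 shift.py m.json 0.65 >/dev/null;python3 go.py .5400,.2882,.12,0.25
echo '[[-0.08,0.005,0.005,0,0,-0.28],[-0.08,0.005,0.005,0,0,-0.28],[-0.08,0.005,0.005,0,0,-0.28],[-0.08,0.005,0.005,0,0,-0.28]]' > m.json && python3 shift.py m.json >/dev/null
python3 go.py .5400,.2882,.069,0.25;python3 lids.py
```

```text
t 27.0 p [0.6216 0.2955 0.1262] yaw -0.028 tilt [0.008 0.004] j6 1.99 F [ 0.4 -0.3  0.6] Mz 0.03 w 0.649 ff 0.0
.5400,.2882,.12,0.25 [-0.0814, 0.0095, 0.0055, -0.003, -0.009, -0.278]
t 27.4 p [0.5394 0.2919 0.1153] yaw 0.251 tilt [0.001 0.   ] j6 1.76 F [-0.6  0.2  0.2] Mz 0.0 w 0.65 ff 0.0
.5400,.2882,.069,0.25 [-0.0004, 0.0037, 0.0463, -0.0, -0.001, 0.001]
([0.5399, 0.2877], -1.61, 0.0091, [322.0, 283.0])
([0.6196, 0.2948], -1.57, 0.0094, [354.0, 116.0])
top
```

```bash
echo '[[0,0.004,0.03,0,0,0],[0,0.004,0.046,0,0,0],[0,0.004,0.046,0,0,0]]' > m.json && python3 shift.py m.json >/dev/null
echo '[[0,0,0,0,0,0],[0,0,0,0,0,0],[0,0,0,0,0,0],[0,0,0,0,0,0]]' > m.json && python3 shift.py m.json 0 50 >/dev/null;python3 go.py
echo '[[0,0,0,0,0,0.05],[0,0,0,0,0,0.1]]' > m.json && python3 shift.py m.json >/dev/null;python3 go.py
echo '[[0,0,0,0,0,0.05],[0,0,0,0,0,0.1]]' > m.json && python3 shift.py m.json >/dev/null;python3 go.py
```

```text
t 28.2 p [0.5408 0.2879 0.0698] yaw 0.252 tilt [0.001 0.   ] j6 1.75 F [-0.8 -1.6 -1.9] Mz 0.03 w 0.502 ff 62.4
t 28.4 p [0.5407 0.2873 0.0696] yaw 0.152 tilt [ 0.001 -0.001] j6 1.85 F [ 4.  -0.9  2.7] Mz 0.82 w 0.501 ff 57.2
t 28.6 p [0.5419 0.2875 0.0699] yaw 0.052 tilt [ 0.004 -0.   ] j6 1.95 F [ 4.  -2.5 -1.3] Mz 1.25 w 0.499 ff 58.4
```

All lids have reached their stops with clear torque. Purple is in the grip, so I'll lift it and carry it to the far spot.

```bash
echo '[[0,0,-0.02,0,0,0],[0,0,-0.06,0,0,0],[0,0,-0.11,0,0,0],[0,0,-0.16,0,0,0],[0,0,-0.2,0,0,0]]' > m.json && python3 shift.py m.json >/dev/null
python3 go.py .6649,-.1284,.27,.07;python3 lids.py
```

```text
t 29.1 p [0.5406 0.2879 0.2732] yaw 0.052 tilt [0.004 0.002] j6 1.95 F [ 1.4 -0.4 -0.8] Mz 0.02 w 0.501 ff 56.8
.6649,-.1284,.27,.07 [0.1025, 0.4222, 0.0028, -0.002, -0.004, -0.018]
([0.4034, 0.282], -1.63, 0.0266, [312.0, 339.0])
([0.6193, 0.2947], -1.54, 0.0086, [310.0, 120.0])
top
```

```bash
echo '[[0.005,0.03,0,0,0,0],[0.02,0.07,0,0,0,0],[0.03,0.11,0,0,0,0],[0.04,0.15,0,0,0,0],[0.05,0.19,0,0,0,0]]' > m.json && python3 shift.py m.json >/dev/null
echo '[[0.01,0.04,0,0,0,0],[0.02,0.08,0,0,0,0],[0.03,0.12,0,0,0,0],[0.04,0.15,0,0,0,0],[0.05,0.18,0,0,0,0]]' > m.json && python3 shift.py m.json >/dev/null
python3 go.py .6649,-.1284,.27,.07
```

```text
t 30.2 p [ 0.6598 -0.0782  0.2679] yaw 0.051 tilt [-0.001  0.   ] j6 1.35 F [ 0.5  0.1 -0.8] Mz -0.02 w 0.495 ff 56.9
.6649,-.1284,.27,.07 [0.0025, 0.0504, -0.0021, -0.0, 0.001, -0.019]
```

```bash
echo '[[0.001,0.02,0,0,0,-0.02],[0.002,0.04,0,0,0,-0.02],[0.0025,0.05,0,0,0,-0.02],[0.0025,0.05,0,0,0,-0.02]]' > m.json && python3 shift.py m.json >/dev/null
python3 go.py .6649,-.1284,.193,.07
python3 -c "
from sheet import *
d=grab('wrist','w9.png');print(redgrip(d,.17)); grab('side','s9.png');grab('top','t9.png')
a=cv2.imread('pics/w9.png');b=cv2.imread('pics/s9.png')[130:350,240:490]
cv2.imwrite('pics/ws9.png',np.hstack([cv2.resize(a,(400,300)),cv2.resize(b,(341,300),interpolation=2)]))"
```

```text
t 30.6 p [ 0.6645 -0.1275  0.2686] yaw 0.07 tilt [-0.001  0.   ] j6 1.26 F [-0.  -0.3 -1.9] Mz -0.04 w 0.5 ff 57.0
.6649,-.1284,.193,.07 [0.0004, 0.0009, 0.0756, -0.0, 0.001, -0.0]
[]
```

View pics/ws9.png

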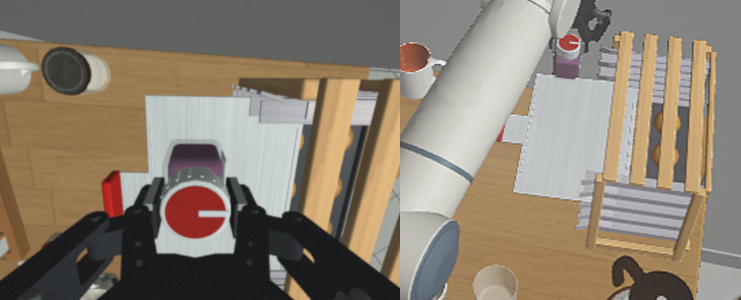

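Wrist view: the jar hangs upright over the sheet's far end, its lid line points to the label side, and the grip is at (112,195) in the half-scale view. The side view shows the sheet in the third rails with its rear edge between slats 1 and 2.

```bash
python3 -c "
from h import *
d=grab('wrist');print(onz(d,112*1.6,195*1.6,.165))"
echo '[[0,0,0.03,0,0,0],[0,0.001,0.05,0,0,0],[0,0.001,0.065,0,0,0],[0,0.001,0.072,0,0,0],[0,0.001,0.074,0,0,0]]' > m.json && python3 shift.py m.json >/dev/null;python3 go.py
echo '[[0,0,0.001,0,0,0],[0,0,0.002,0,0,0],[0,0,0.002,0,0,0]]' > m.json && python3 shift.py m.json >/dev/null;python3 go.py
echo '[[0,0,0.001,0,0,0],[0,0,0.002,0,0,0],[0,0,0.002,0,0,0]]' > m.json && python3 shift.py m.json >/dev/null;python3 go.py
```

```text
[ 0.59141484 -0.0256127   0.165     ]
t 31.3 p [ 0.6644 -0.1265  0.1943] yaw 0.073 tilt [-0.001  0.   ] j6 1.26 F [-0.  -0.3 -1.4] Mz 0.01 w 0.498 ff 57.0
t 31.6 p [ 0.665  -0.1274  0.1942] yaw 0.072 tilt [ 0.002 -0.   ] j6 1.26 F [ 0.4 -0.5 -1.3] Mz 0.05 w 0.496 ff 57.0
t 31.9 p [ 0.6646 -0.1274  0.1909] yaw 0.072 tilt [-0.  0.] j6 1.26 F [ 0.5  0.3 -1.7] Mz -0.04 w 0.495 ff 57.0
```

```bash
echo '[[0,0,0.001,0,0,0],[0,0,0.001,0,0,0],[0,0,0.001,0,0,0]]' > m.json && python3 shift.py m.json >/dev/null;python3 go.py
echo '[[0,0,0.001,0,0,0],[0,0,0.001,0,0,0],[0,0,0.001,0,0,0]]' > m.json && python3 shift.py m.json >/dev/null;python3 go.py
echo '[[0,0,0.001,0,0,0],[0,0,0.001,0,0,0],[0,0,0.001,0,0,0]]' > m.json && python3 shift.py m.json >/dev/null;python3 go.py
```

```text
t 32.2 p [ 0.6647 -0.1274  0.1902] yaw 0.072 tilt [ 0. -0.] j6 1.26 F [ 0.1 -0.8 -1.4] Mz 0.04 w 0.493 ff 57.0
t 32.5 p [ 0.6649 -0.1273  0.1898] yaw 0.072 tilt [ 0.001 -0.   ] j6 1.26 F [1.3 0.4 2.2] Mz -0.02 w 0.499 ff 57.1
t 32.8 p [ 0.6651 -0.1273  0.1896] yaw 0.072 tilt [ 0.002 -0.   ] j6 1.26 F [1.4 0.3 5.1] Mz -0.02 w 0.499 ff 57.3
```

```bash
echo '[[0,0,0,0,0,0],[0,0,0,0,0,0],[0,0,0,0,0,0],[0,0,-0.02,0,0,0],[0,0,-0.05,0,0,0]]' > m.json && python3 shift.py m.json 0.65 >/dev/null;python3 go.py
echo '[[0,0,-0.05,0,0,0],[-0.02,-0.04,-0.06,0,0,0.02],[-0.05,-0.08,-0.06,0,0,0.02],[-0.08,-0.12,-0.06,0,0,0.02],[-0.12,-0.16,-0.06,0,0,0.02]]' > m.json && python3 shift.py m.json >/dev/null
python3 go.py .3805,.273,.20,.05
python3 -c "
from h import *
grab('top','t10.png');grab('wrist','w10.png');grab('side','s10.png')"
```

```text
t 33.3 p [ 0.6637 -0.1272  0.2351] yaw 0.072 tilt [-0.006  0.001] j6 1.26 F [0.  0.  0.3] Mz -0.02 w 0.653 ff 0.0
t 33.8 p [0.5373 0.0207 0.2974] yaw 0.052 tilt [-0.001  0.   ] j6 1.49 F [1.  0.2 0.7] Mz 0.07 w 0.651 ff 0.0
.3805,.273,.20,.05 [-0.1434, -0.26, 0.0976, -0.0, 0.001, 0.002]
```

View pics/w10.png

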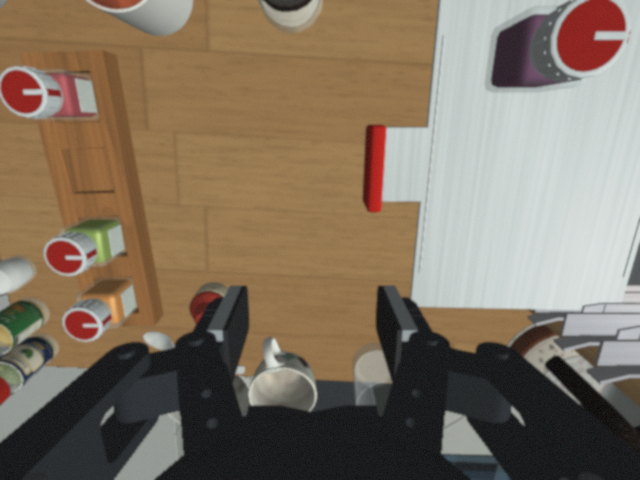

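```bash
echo '[[-0.03,-0.04,0,0,0,0],[-0.06,-0.08,0,0,0,0],[-0.09,-0.12,0,0,0,0],[-0.12,-0.16,0,0,0,0],[-0.143,-0.2,0.02,0,0,0]]' > m.json && python3 shift.py m.json >/dev/null
echo '[[0,-0.04,0.02,0,0,0],[0,-0.06,0.06,0,0,0],[0,-0.06,0.1,0,0,0],[0,-0.06,0.12,0,0,0],[0,-0.06,0.14,0,0,0]]' > m.json && python3 shift.py m.json >/dev/null
python3 go.py .3808,.2725,.069,.05; python3 lids.py
```

```text
t 35.0 p [0.3828 0.271  0.1361] yaw 0.051 tilt [-0.002 -0.002] j6 2.06 F [-0.   1.1  0.8] Mz -0.01 w 0.648 ff 0.0
.3808,.2725,.069,.05 [-0.0018, -0.0018, 0.0671, 0.002, 0.002, 0.001]
([0.38, 0.2735], -1.59, 0.0088, [309.0, 270.0])
([0.4603, 0.2805], -1.6, 0.0091, [302.0, 117.0])
top
```

Purple stands upright on the sheet at (560,50), and the other three lid lines all point at their labels, so those lids are tight. Orange next.

```bash
echo '[[-0.002,-0.001,0.04,0,0,0],[-0.002,-0.001,0.067,0,0,0],[-0.002,-0.001,0.067,0,0,0]]' > m.json && python3 shift.py m.json >/dev/null
echo '[[0,0,0,0,0,0],[0,0,0,0,0,0],[0,0,0,0,0,0],[0,0,0,0,0,0]]' > m.json && python3 shift.py m.json 0 50 >/dev/null;python3 go.py
echo '[[0,0,-0.02,0,0,0],[0,0,-0.06,0,0,0],[0,0,-0.11,0,0,0],[0,0,-0.16,0,0,0],[0,0,-0.2,0,0,0]]' > m.json && python3 shift.py m.json >/dev/null
python3 go.py .5001,-.137,.27,.07
echo '[[0.01,0.03,0,0,0,0],[0.02,0.07,0,0,0,0],[0.03,0.11,0,0,0,0],[0.04,0.15,0,0,0,0],[0.05,0.19,0,0,0,0]]' > m.json && python3 shift.py m.json >/dev/null
echo '[[0.01,0.04,0,0,0,0],[0.02,0.08,0,0,0,0],[0.03,0.12,0,0,0,0],[0.04,0.16,0,0,0,0],[0.05,0.2,0,0,0,0]]' > m.json && python3 shift.py m.json >/dev/null
python3 go.py .5001,-.137,.27,.07
```

```text
t 35.8 p [0.3811 0.2725 0.0727] yaw 0.052 tilt [0.002 0.001] j6 2.07 F [ 0.2 -0.9 -2. ] Mz 0.02 w 0.495 ff 50.9
t 36.2 p [0.3803 0.2724 0.2752] yaw 0.052 tilt [0.003 0.002] j6 2.07 F [ 0.2  0.8 -1.3] Mz -0.04 w 0.499 ff 51.3
.5001,-.137,.27,.07 [0.0983, 0.4151, 0.0046, -0.002, -0.003, -0.018]
t 37.2 p [ 0.5007 -0.1137  0.2719] yaw 0.052 tilt [0.001 0.   ] j6 1.23 F [ 1.3  0.6 -0.7] Mz -0.01 w 0.501 ff 51.5
.5001,-.137,.27,.07 [-0.0018, 0.0232, 0.0019, 0.0, -0.001, -0.018]
```

```bash
echo '[[-0.002,0.015,0,0,0,-0.018],[-0.002,0.023,0.02,0,0,-0.018],[-0.002,0.023,0.05,0,0,-0.018],[-0.002,0.023,0.068,0,0,-0.018],[-0.002,0.023,0.075,0,0,-0.018]]' > m.json && python3 shift.py m.json >/dev/null
echo '[[0,0,0.001,0,0,0],[0,0,0.002,0,0,0],[0,0,0.002,0,0,0]]' > m.json && python3 shift.py m.json >/dev/null;python3 go.py .5001,-.137,.192,.07
echo '[[0,0,0.001,0,0,0],[0,0,0.001,0,0,0],[0,0,0.001,0,0,0]]' > m.json && python3 shift.py m.json >/dev/null;python3 go.py
echo '[[0,0,0.001,0,0,0],[0,0,0.001,0,0,0],[0,0,0.001,0,0,0]]' > m.json && python3 shift.py m.json >/dev/null;python3 go.py
echo '[[0,0,0.001,0,0,0],[0,0,0.001,0,0,0],[0,0,0.001,0,0,0]]' > m.json && python3 shift.py m.json >/dev/null;python3 go.py
```

```text
t 38.0 p [ 0.5001 -0.1352  0.1957] yaw 0.07 tilt [ 0.002 -0.001] j6 1.17 F [-0.4 -0.5 -1.8] Mz 0.01 w 0.494 ff 51.7
.5001,-.137,.192,.07 [-0.0001, 0.0018, 0.0037, 0.001, -0.002, 0.0]
t 38.4 p [ 0.4996 -0.1351  0.1936] yaw 0.07 tilt [ 0. -0.] j6 1.17 F [-0.3  0.5 -1.4] Mz -0.0 w 0.499 ff 51.7
t 38.6 p [ 0.4996 -0.1352  0.1923] yaw 0.07 tilt [ 0. -0.] j6 1.17 F [-0.6 -0.1 -1. ] Mz 0.03 w 0.5 ff 51.7
t 39.0 p [ 0.4997 -0.1351  0.192 ] yaw 0.07 tilt [ 0.001 -0.   ] j6 1.17 F [-1.1  0.9  4.2] Mz -0.05 w 0.499 ff 52.0
```

Contact. Release it and fetch green.

```bash
echo '[[0,0,0,0,0,0],[0,0,0,0,0,0],[0,0,0,0,0,0],[0,0,-0.02,0,0,0],[0,0,-0.05,0,0,0]]' > m.json && python3 shift.py m.json 0.65 >/dev/null
echo '[[0,0,-0.05,0,0,0],[-0.01,-0.04,-0.06,0,0,0.02],[-0.02,-0.08,-0.06,0,0,0.02],[-0.03,-0.13,-0.06,0,0,0.02],[-0.04,-0.18,-0.06,0,0,0.02]]' > m.json && python3 shift.py m.json >/dev/null
python3 go.py .4605,.2803,.20,.05
echo '[[0,-0.04,0,0,0,0],[-0.01,-0.08,0,0,0,0],[-0.012,-0.12,0,0,0,0],[-0.012,-0.16,0,0,0,0],[-0.012,-0.2,0.02,0,0,0]]' > m.json && python3 shift.py m.json >/dev/null
python3 go.py .4605,.2803,.14,.05
```

```text
t 40.0 p [0.447  0.0409 0.3011] yaw 0.048 tilt [0. 0.] j6 1.54 F [1.  0.6 0.5] Mz 0.09 w 0.65 ff 0.0
.4605,.2803,.20,.05 [0.0251, -0.2385, 0.1011, -0.0, -0.0, -0.002]
t 40.5 p [0.4259 0.2408 0.2838] yaw 0.05 tilt [0.005 0.002] j6 1.97 F [1.3 0.2 0.5] Mz 0.02 w 0.651 ff 0.0
.4605,.2803,.14,.05 [0.0358, -0.0374, 0.1441, -0.002, -0.005, -0.0]
```

```bash
echo '[[0.036,-0.038,0.0,0,0,0],[0.036,-0.038,0.05,0,0,0],[0.036,-0.038,0.1,0,0,0],[0.036,-0.038,0.144,0,0,0],[0.036,-0.038,0.144,0,0,0]]' > m.json && python3 shift.py m.json >/dev/null
python3 go.py .4605,.2803,.07,.05;python3 lids.py
```

```text
t 41.0 p [0.4559 0.2767 0.1282] yaw 0.05 tilt [-0.014 -0.007] j6 2.0 F [-0.8  0.  -0.9] Mz 0.04 w 0.647 ff 0.0
.4605,.2803,.07,.05 [0.0056, -0.0037, 0.0581, 0.007, 0.014, -0.0]
([0.4602, 0.2805], -1.62, 0.0092, [306.0, 263.0])
top
([0.511, -0.1404], -1.45, 0.008, [354.0, 256.0])
```

```bash
echo '[[0,0,0,0,0,0],[0,0,0,0,0,0]]' > m.json && python3 shift.py m.json >/dev/null
python3 go.py .4605,.2803,.07,.05
```

```text
t 41.2 p [0.4613 0.2793 0.1413] yaw 0.05 tilt [0.006 0.003] j6 2.0 F [0.2 0.5 0. ] Mz 0.03 w 0.652 ff 0.0
.4605,.2803,.07,.05 [-0.0012, -0.0008, 0.0713, -0.003, -0.006, -0.0]
```

```bash
echo '[[0,0,0.04,0,0,0],[0,0,0.069,0,0,0],[0,0,0.069,0,0,0],[0,0,0.069,0,0,0]]' > m.json && python3 shift.py m.json >/dev/null; python3 go.py
echo '[[0,0,0,0,0,0],[0,0,0,0,0,0],[0,0,0,0,0,0],[0,0,0,0,0,0]]' > m.json && python3 shift.py m.json 0 50 >/dev/null;python3 go.py
echo '[[0,0,-0.02,0,0,0],[0,0,-0.06,0,0,0],[0,0,-0.11,0,0,0],[0,0,-0.16,0,0,0],[0,0,-0.21,0,0,0]]' > m.json && python3 shift.py m.json >/dev/null
echo '[[0,0.03,-0.03,0,0,0],[0.01,0.07,-0.03,0,0,0],[0.02,0.11,-0.03,0,0,0],[0.03,0.15,-0.03,0,0,0],[0.04,0.19,-0.03,0,0,0]]' > m.json && python3 shift.py m.json >/dev/null
echo '[[0.01,0.04,0,0,0,0],[0.02,0.08,0,0,0,0],[0.03,0.12,0,0,0,0],[0.035,0.15,0,0,0,0],[0.035,0.18,0,0,0,0]]' > m.json && python3 shift.py m.json >/dev/null
python3 go.py .555,-.1341,.30,.07
```

```text
t 41.6 p [0.4604 0.2789 0.0702] yaw 0.05 tilt [0.002 0.001] j6 2.0 F [0.3 0.5 0.2] Mz -0.0 w 0.648 ff 0.0
t 42.0 p [0.4613 0.2796 0.0717] yaw 0.05 tilt [0.005 0.003] j6 2.0 F [-0.3 -0.1  7.4] Mz 0.05 w 0.499 ff 50.9
t 43.5 p [ 0.5534 -0.0889  0.3087] yaw 0.049 tilt [ 0.001 -0.   ] j6 1.3 F [ 0.2  0.7 -1.5] Mz 0.0 w 0.497 ff 51.5
.555,-.1341,.30,.07 [-0.0006, 0.0452, 0.0088, 0.0, -0.001, -0.021]
```

```bash
echo '[[0,0.02,0,0,0,-0.02],[0,0.04,0.0,0,0,-0.02],[0,0.046,0.03,0,0,-0.02],[0,0.046,0.07,0,0,-0.02],[0,0.046,0.095,0,0,-0.02]]' > m.json && python3 shift.py m.json >/dev/null
echo '[[0,0,0.01,0,0,0],[0,0,0.015,0,0,0],[0,0,0.017,0,0,0],[0,0,0.017,0,0,0]]' > m.json && python3 shift.py m.json >/dev/null;python3 go.py .555,-.135,.1915,.07
echo '[[0,0,0.001,0,0,0],[0,0,0.002,0,0,0],[0,0,0.002,0,0,0]]' > m.json && python3 shift.py m.json >/dev/null;python3 go.py
echo '[[0,0,0.001,0,0,0],[0,0,0.001,0,0,0],[0,0,0.001,0,0,0]]' > m.json && python3 shift.py m.json >/dev/null;python3 go.py
```

```text
t 44.5 p [ 0.5559 -0.1332  0.198 ] yaw 0.07 tilt [ 0.003 -0.001] j6 1.21 F [-0.3 -0.2 -0.8] Mz -0.01 w 0.495 ff 51.6
.555,-.135,.1915,.07 [-0.0011, 0.0017, 0.0065, 0.001, -0.002, -0.0]
t 44.8 p [ 0.5555 -0.1332  0.1946] yaw 0.07 tilt [ 0.001 -0.   ] j6 1.21 F [ 0.2  0.3 -0.6] Mz 0.0 w 0.495 ff 51.6
t 45.0 p [ 0.5553 -0.1332  0.1931] yaw 0.07 tilt [-0.  0.] j6 1.21 F [ 0.6  0.1 -0.7] Mz 0.02 w 0.499 ff 51.6
```

```bash
echo '[[0,0,0.001,0,0,0],[0,0,0.001,0,0,0],[0,0,0.001,0,0,0]]' > m.json && python3 shift.py m.json >/dev/null;python3 go.py
echo '[[0,0,0.001,0,0,0],[0,0,0.001,0,0,0],[0,0,0.001,0,0,0]]' > m.json && python3 shift.py m.json >/dev/null;python3 go.py
```

```text
t 45.4 p [ 0.5553 -0.1331  0.1922] yaw 0.07 tilt [-0.  0.] j6 1.21 F [ 0.5  0.3 -0.3] Mz -0.04 w 0.496 ff 51.6
t 45.6 p [ 0.5554 -0.1331  0.1915] yaw 0.07 tilt [ 0. -0.] j6 1.21 F [-0.5  0.7  0.6] Mz -0.01 w 0.499 ff 51.7
```

```bash
echo '[[0,0,0.0007,0,0,0],[0,0,0.0007,0,0,0],[0,0,0.0007,0,0,0]]' > m.json && python3 shift.py m.json >/dev/null;python3 go.py
echo '[[0,0,0,0,0,0],[0,0,0,0,0,0],[0,0,0,0,0,0],[0,0,-0.02,0,0,0],[0,0,-0.05,0,0,0]]' > m.json && python3 shift.py m.json 0.65 >/dev/null
echo '[[0,0,-0.05,0,0,0],[-0.01,-0.04,-0.06,0,0,0.02],[-0.01,-0.08,-0.06,0,0,0.02],[0,-0.13,-0.06,0,0,0.02],[0.01,-0.18,-0.06,0,0,0.02]]' > m.json && python3 shift.py m.json >/dev/null
python3 go.py .62,.294,.20,.05
python3 -c "
from h import *
grab('wrist','w11.png')
from sheet import *
print(redgrip(grab('wrist'),.17))"
```

```text
t 46.0 p [ 0.5555 -0.1331  0.1913] yaw 0.07 tilt [ 0.001 -0.   ] j6 1.21 F [-1.2  0.9  4.9] Mz -0.02 w 0.497 ff 52.0
t 47.0 p [0.5524 0.0464 0.3007] yaw 0.048 tilt [ 0.001 -0.   ] j6 1.54 F [ 1.4  0.  -0.1] Mz 0.02 w 0.651 ff 0.0
.62,.294,.20,.05 [0.0794, -0.244, 0.1008, 0.0, -0.001, -0.002]
[(array([ 0.5784, -0.0154,  0.17  ]), ((405.0966491699219, 195.0447540283203), (21.38992691040039, 84.13870239257812), 4.289153575897217))]
```

View pics/w11.png

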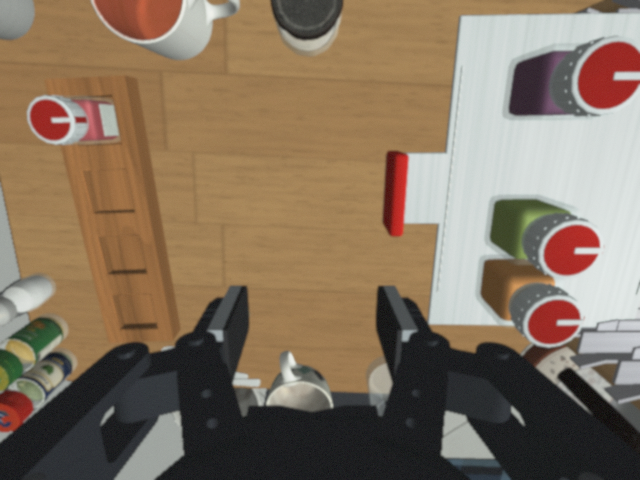

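Purple, green and orange stand upright on the sheet, with a gap for red between (545,100) and (530,200). Now red.

```bash
echo '[[0.02,-0.04,0,0,0,0],[0.04,-0.08,0,0,0,0],[0.06,-0.12,0,0,0,0],[0.08,-0.16,0,0,0,0],[0.08,-0.2,0.02,0,0,0]]' > m.json && python3 shift.py m.json >/dev/null
echo '[[0,-0.04,0.02,0,0,0],[0,-0.044,0.06,0,0,0],[0,-0.044,0.1,0,0,0],[0,-0.044,0.13,0,0,0],[0,-0.044,0.13,0,0,0]]' > m.json && python3 shift.py m.json >/dev/null
echo '[[0,0,0,0,0,0],[0,0,0,0,0,0]]' > m.json && python3 shift.py m.json >/dev/null
python3 go.py .62,.2943,.07,.05; python3 lids.py
```

```text
t 48.2 p [0.6215 0.2928 0.1538] yaw 0.049 tilt [0.004 0.002] j6 1.91 F [-0.5  0.2  0.3] Mz 0.0 w 0.652 ff 0.0
.62,.2943,.07,.05 [-0.0018, -0.0014, 0.0838, -0.001, -0.004, -0.001]
([0.6193, 0.2947], -1.58, 0.009, [310.0, 258.0])
top
([0.511, -0.1404], -1.45, 0.008, [354.0, 256.0])
([0.5715, -0.1384], -1.46, 0.0086, [352.0, 230.0])
```

```bash
echo '[[-0.001,-0.001,0.04,0,0,0],[-0.001,-0.001,0.075,0,0,0],[-0.001,-0.001,0.083,0,0,0],[-0.001,-0.001,0.083,0,0,0]]' > m.json && python3 shift.py m.json >/dev/null; python3 go.py
echo '[[0,0,0,0,0,0],[0,0,0,0,0,0],[0,0,0,0,0,0],[0,0,0,0,0,0]]' > m.json && python3 shift.py m.json 0 50 >/dev/null;python3 go.py
echo '[[0,0,-0.02,0,0,0],[0,0,-0.06,0,0,0],[0,0,-0.11,0,0,0],[0,0,-0.16,0,0,0],[0,0,-0.21,0,0,0]]' > m.json && python3 shift.py m.json >/dev/null
echo '[[0,0.03,-0.03,0,0,0],[-0.005,0.07,-0.03,0,0,0],[-0.01,0.11,-0.03,0,0,0],[-0.015,0.15,-0.03,0,0,0],[-0.02,0.19,-0.03,0,0,0]]' > m.json && python3 shift.py m.json >/dev/null
echo '[[0,0.04,0,0,0,0],[-0.01,0.08,0,0,0,0],[-0.01,0.12,0,0,0,0],[-0.01,0.16,0,0,0,0],[-0.01,0.19,0,0,0,0]]' > m.json && python3 shift.py m.json >/dev/null
python3 go.py .61,-.1325,.30,.07
```

```text
t 48.8 p [0.6188 0.2935 0.0669] yaw 0.05 tilt [-0.002 -0.001] j6 1.91 F [-0.3 -0.1 -0. ] Mz 0.04 w 0.646 ff 0.0
t 49.1 p [0.6205 0.2942 0.0704] yaw 0.05 tilt [0.004 0.002] j6 1.91 F [ 1.4 -1.4  6.4] Mz 0.02 w 0.497 ff 51.4
t 50.6 p [ 0.6078 -0.0896  0.3076] yaw 0.048 tilt [-0. -0.] j6 1.32 F [ 0.9 -0.4 -1.5] Mz 0.03 w 0.498 ff 51.4
.61,-.1325,.30,.07 [0.0001, 0.0429, 0.0076, 0.0, 0.0, -0.022]
```

```bash
echo '[[0,0.02,0,0,0,-0.02],[0,0.04,0.0,0,0,-0.02],[0,0.043,0.03,0,0,-0.02],[0,0.043,0.07,0,0,-0.02],[0,0.043,0.095,0,0,-0.02]]' > m.json && python3 shift.py m.json >/dev/null
echo '[[0,0,0.01,0,0,0],[0,0,0.015,0,0,0],[0,0,0.018,0,0,0],[0,0,0.019,0,0,0]]' > m.json && python3 shift.py m.json >/dev/null;python3 go.py .61,-.133,.190,.07
echo '[[0,0,0.001,0,0,0],[0,0,0.002,0,0,0],[0,0,0.002,0,0,0]]' > m.json && python3 shift.py m.json >/dev/null;python3 go.py
echo '[[0,0,0.001,0,0,0],[0,0,0.001,0,0,0],[0,0,0.001,0,0,0]]' > m.json && python3 shift.py m.json >/dev/null;python3 go.py
echo '[[0,0,0.001,0,0,0],[0,0,0.001,0,0,0],[0,0,0.001,0,0,0]]' > m.json && python3 shift.py m.json >/dev/null;python3 go.py
```

```text
t 51.5 p [ 0.6109 -0.1302  0.1952] yaw 0.07 tilt [ 0.003 -0.001] j6 1.24 F [-0.2  0.3 -1.6] Mz -0.04 w 0.5 ff 51.4
.61,-.133,.190,.07 [-0.0011, 0.0027, 0.0052, 0.001, -0.002, -0.0]
t 51.9 p [ 0.6105 -0.1302  0.192 ] yaw 0.07 tilt [ 0.001 -0.   ] j6 1.24 F [-0.5 -0.1 -0.9] Mz -0.03 w 0.498 ff 51.4
t 52.1 p [ 0.6103 -0.1302  0.1905] yaw 0.07 tilt [-0.  0.] j6 1.24 F [ 0.3 -0.9 -1.3] Mz 0.01 w 0.497 ff 51.4
t 52.5 p [ 0.6104 -0.1302  0.19  ] yaw 0.07 tilt [ 0.001 -0.   ] j6 1.24 F [-0.9  0.8  1.6] Mz -0.05 w 0.501 ff 51.7
```

```bash
echo '[[0,0,0,0,0,0],[0,0,0,0,0,0],[0,0,0,0,0,0],[0,0,-0.02,0,0,0],[0,0,-0.05,0,0,0]]' > m.json && python3 shift.py m.json 0.65 >/dev/null
echo '[[0,0,-0.05,0,0,0],[-0.01,-0.04,-0.06,0,0,0.02],[-0.02,-0.08,-0.06,0,0,0.02],[-0.033,-0.107,-0.06,0,0,0.02],[-0.033,-0.107,-0.06,0,0,0.02]]' > m.json && python3 shift.py m.json 0.5 >/dev/null
echo '[[0,0,0,0,0,0],[0,0,0,0,0,0]]' > m.json && python3 shift.py m.json >/dev/null
python3 go.py .5768,-.0225,.2,.052 .5768,-.0225,.143,.052
python3 -c "
from sheet import *
d=grab('wrist','w12b.png');print(redgrip(d,.17))"
```

```text
t 53.6 p [ 0.5702 -0.0266  0.2992] yaw 0.049 tilt [-0. -0.] j6 1.42 F [-0.3  0.1  0. ] Mz 0.03 w 0.497 ff 0.0
.5768,-.0225,.2,.052 [0.0068, -0.0038, 0.0992, 0.0, 0.0, -0.003]
.5768,-.0225,.143,.052 [0.0068, -0.0038, 0.1562, 0.0, 0.0, -0.003]
[(array([ 0.5799, -0.0212,  0.17  ]), ((306.81182861328125, 210.0172119140625), (84.078125, 13.563793182373047), 89.16968536376953)), (array([0.7007, 0.1754, 0.17  ]), ((24.786884307861328, 22.65573501586914), (53.36616134643555, 19.468341827392578), 66.37062072753906))]
```

View pics/w12b.png

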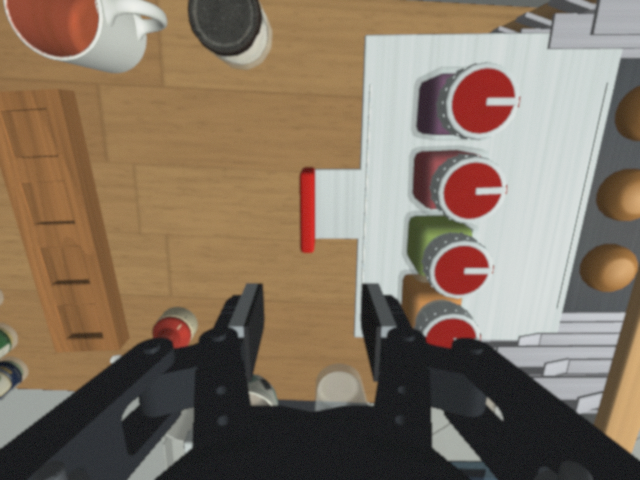

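All four jars stand upright in a neat row with their lines at the labels, and the grip is at (307,210). I'll pinch it and slide the sheet home.

```bash
echo '[[0.006,-0.004,0.04,0,0,-0.003],[0.006,-0.004,0.08,0,0,-0.003],[0.006,-0.004,0.12,0,0,-0.003],[0.006,-0.004,0.145,0,0,-0.003],[0.006,-0.004,0.155,0,0,-0.003]]' > m.json && python3 shift.py m.json >/dev/null
echo '[[0,0,0,0,0,0],[0,0,0,0,0,0]]' > m.json && python3 shift.py m.json >/dev/null; python3 go.py
echo '[[0,0,0,0,0,0],[0,0,0,0,0,0],[0,0,0,0,0,0],[0,0,0,0,0,0],[0,0,0,0,0,0]]' > m.json && python3 shift.py m.json 0 60 >/dev/null; python3 go.py
echo '[[0,0.003,0,0,0,0],[0,0.009,0,0,0,0],[0,0.016,0,0,0,0],[0,0.023,0,0,0,0],[0,0.03,0,0,0,0]]' > m.json && python3 shift.py m.json >/dev/null; python3 go.py
```

```text
t 54.4 p [ 0.5765 -0.022   0.1462] yaw 0.052 tilt [ 0.002 -0.   ] j6 1.42 F [ 0.6 -0.4  0.3] Mz 0.04 w 0.505 ff 0.0
t 54.9 p [ 0.5765 -0.0218  0.1463] yaw 0.053 tilt [ 0.003 -0.001] j6 1.42 F [ 0.4 -1.6  6.3] Mz -0.0 w 0.126 ff 60.6
t 55.4 p [ 0.5783 -0.0431  0.1481] yaw 0.06 tilt [0.004 0.014] j6 1.37 F [-3.2 28.9 16. ] Mz -0.16 w 0.122 ff 64.0
```

```bash
echo '[[0,-0.004,0,0,0,0],[0,-0.008,0,0,0,0],[0,-0.009,0,0,0,0],[0,-0.009,0,0,0,0]]' > m.json && python3 shift.py m.json >/dev/null; python3 go.py
python3 -c "
from h import *
d=grab('wrist','w13.png');grab('top','t13.png');grab('side','s13.png')
a=cv2.imread('pics/w13.png');b=cv2.imread('pics/s13.png')[140:340,270:490];c=cv2.imread('pics/t13.png')[130:310,310:490]
cv2.imwrite('pics/m13.png',np.hstack([cv2.resize(b,(440,400),interpolation=2),cv2.resize(c,(360,400),interpolation=2)]))"
```

```text
t 55.8 p [ 0.5784 -0.0441  0.1482] yaw 0.052 tilt [ 0.007 -0.004] j6 1.39 F [ 0.5 -5.  11. ] Mz 0.09 w 0.126 ff 60.8
```

View pics/m13.png

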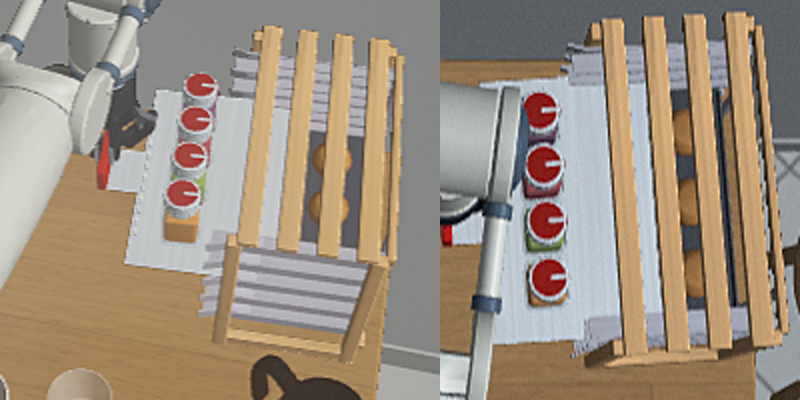

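The jars stand undisturbed and the sheet moved about 22 mm. I'm pressing it down by about 11 N, so I'll relieve that before pushing on.

```bash
echo '[[0,0,-0.001,0,0,0],[0,0,-0.002,0,0,0],[0,0,-0.002,0,0,0]]' > m.json && python3 shift.py m.json >/dev/null; python3 go.py
echo '[[0,0,-0.001,0,0,0],[0,0,-0.001,0,0,0],[0,0,-0.001,0,0,0]]' > m.json && python3 shift.py m.json >/dev/null; python3 go.py
```

```text
t 56.2 p [ 0.5783 -0.0441  0.1485] yaw 0.052 tilt [ 0.005 -0.003] j6 1.39 F [ 3.2 -5.3  4.4] Mz 0.12 w 0.124 ff 59.9
t 56.5 p [ 0.578  -0.0439  0.1486] yaw 0.052 tilt [ 0.004 -0.003] j6 1.39 F [ 3.4 -5.9  3. ] Mz 0.17 w 0.125 ff 59.6
```

```bash
echo '[[0,0,-0.001,0,0,0],[0,0,-0.0015,0,0,0],[0,0,-0.0015,0,0,0]]' > m.json && python3 shift.py m.json >/dev/null; python3 go.py
echo '[[0,0.004,0,0,0,0],[0,0.008,0,0,0,0],[0,0.012,0,0,0,0],[0,0.016,0,0,0,0],[0,0.02,0,0,0,0]]' > m.json && python3 shift.py m.json >/dev/null; python3 go.py
```

```text
t 56.9 p [ 0.5769 -0.0427  0.1488] yaw 0.053 tilt [ 0.    -0.001] j6 1.39 F [ 1.6 -2.9 -0.4] Mz 0.19 w 0.123 ff 59.1
t 57.4 p [ 0.5779 -0.0607  0.1496] yaw 0.054 tilt [0.    0.003] j6 1.35 F [-0.3  7.4  4. ] Mz -0.05 w 0.121 ff 59.7
```

```bash
echo '[[0,0.004,-0.001,0,0,0],[0,0.008,-0.001,0,0,0],[0,0.012,-0.0015,0,0,0],[0,0.016,-0.0015,0,0,0],[0,0.02,-0.0015,0,0,0]]' > m.json && python3 shift.py m.json >/dev/null; python3 go.py
echo '[[0,0.004,0,0,0,0],[0,0.008,0,0,0,0],[0,0.012,0,0,0,0],[0,0.016,0,0,0,0],[0,0.02,0,0,0,0]]' > m.json && python3 shift.py m.json >/dev/null; python3 go.py
```

```text
t 57.9 p [ 0.5789 -0.0824  0.1506] yaw 0.053 tilt [-0.     0.001] j6 1.32 F [0.1 5.4 2.4] Mz -0.0 w 0.12 ff 59.2
t 58.4 p [ 0.5802 -0.102   0.1512] yaw 0.053 tilt [0.001 0.001] j6 1.29 F [-0.1  6.3  3.8] Mz -0.02 w 0.125 ff 59.5
```

```bash
echo '[[0,0.004,-0.001,0,0,0],[0,0.008,-0.001,0,0,0],[0,0.012,-0.001,0,0,0],[0,0.016,-0.001,0,0,0],[0,0.02,-0.001,0,0,0]]' > m.json && python3 shift.py m.json >/dev/null; python3 go.py
echo '[[0,0.003,0,0,0,0],[0,0.006,0,0,0,0],[0,0.009,0,0,0,0],[0,0.012,0,0,0,0]]' > m.json && python3 shift.py m.json >/dev/null; python3 go.py
echo '[[0,0.002,0,0,0,0],[0,0.004,0,0,0,0]]' > m.json && python3 shift.py m.json >/dev/null; python3 go.py
```

```text
t 58.9 p [ 0.5811 -0.1222  0.1519] yaw 0.053 tilt [0.    0.001] j6 1.25 F [-1.   6.   3.8] Mz -0.01 w 0.127 ff 59.3
t 59.2 p [ 0.5818 -0.1339  0.1522] yaw 0.053 tilt [0.001 0.001] j6 1.23 F [-0.3  7.1  4.7] Mz 0.01 w 0.122 ff 59.4
t 59.5 p [ 0.5821 -0.1378  0.1523] yaw 0.053 tilt [0.001 0.001] j6 1.23 F [-0.7  7.   3.7] Mz 0.01 w 0.12 ff 59.4
```

```bash
echo '[[0,0.002,0,0,0,0],[0,0.003,0,0,0,0]]' > m.json && python3 shift.py m.json >/dev/null; python3 go.py
echo '[[0,0.002,0,0,0,0],[0,0.003,0,0,0,0]]' > m.json && python3 shift.py m.json >/dev/null; python3 go.py
echo '[[0,0.002,0,0,0,0],[0,0.003,0,0,0,0]]' > m.json && python3 shift.py m.json >/dev/null; python3 go.py
```

```text
t 59.6 p [ 0.5821 -0.1394  0.1523] yaw 0.054 tilt [0.    0.004] j6 1.22 F [-1.8 13.6  6.5] Mz -0.09 w 0.125 ff 59.7
t 59.9 p [ 0.5819 -0.1397  0.1523] yaw 0.056 tilt [-0.001  0.009] j6 1.22 F [-3.5 23.4  7.6] Mz -0.04 w 0.12 ff 60.1
t 60.0 p [ 0.5819 -0.1398  0.1523] yaw 0.059 tilt [-0.002  0.014] j6 1.21 F [-6.3 31.9  9.2] Mz -0.07 w 0.123 ff 60.4
```

The sheet hit the stops at y=-0.140, as predicted. I'll relax the push and release.

```bash
echo '[[0,-0.003,0,0,0,0],[0,-0.006,0,0,0,0],[0,-0.006,0,0,0,0]]' > m.json && python3 shift.py m.json >/dev/null; python3 go.py
echo '[[0,0,0,0,0,0],[0,0,0,0,0,0],[0,0,0,0,0,0],[0,0,0,0,0,0]]' > m.json && python3 shift.py m.json 0.45 >/dev/null; python3 go.py
echo '[[0,0,-0.02,0,0,0],[0,0,-0.05,0,0,0],[0,0,-0.1,0,0,0],[0,0,-0.15,0,0,0],[0,0,-0.15,0,0,0]]' > m.json && python3 shift.py m.json >/dev/null
echo '[[-0.03,-0.04,0,0,0,0],[-0.06,-0.08,0,0,0,0],[-0.1,-0.12,0,0,0,0],[-0.12,-0.15,0,0,0,0],[-0.12,-0.15,0,0,0,0]]' > m.json && python3 shift.py m.json >/dev/null
echo '[[0,-0.04,0,0,0,0],[0,-0.08,0,0,0,0],[0,-0.08,0,0,0,0],[0,-0.08,0,0,0,0]]' > m.json && python3 shift.py m.json >/dev/null; python3 go.py
python3 -c "
from h import *
grab('top','t14.png');grab('side','s14.png')
b=cv2.imread('pics/s14.png')[140:340,270:490];c=cv2.imread('pics/t14.png')[130:310,310:490]
cv2.imwrite('pics/m14.png',np.hstack([cv2.resize(b,(440,400),interpolation=2),cv2.resize(c,(360,360),interpolation=2)[:400]]) if 0 else np.hstack([cv2.resize(b,(440,400),interpolation=2),cv2.resize(c,(360,400),interpolation=2)]))"
```

```text
t 60.4 p [ 0.5819 -0.1396  0.1523] yaw 0.055 tilt [-0.     0.003] j6 1.22 F [-2.5 10.3  5.8] Mz 0.01 w 0.123 ff 60.1
t 60.8 p [ 0.5818 -0.1421  0.1511] yaw 0.052 tilt [-0.001 -0.001] j6 1.22 F [0.5 0.2 0.1] Mz -0.0 w 0.445 ff 0.0
t 62.1 p [0.4504 0.0821 0.3013] yaw 0.054 tilt [-0.    -0.001] j6 1.62 F [ 0.3 -0.4 -0.6] Mz 0.01 w 0.452 ff 0.0
```

View pics/m14.png

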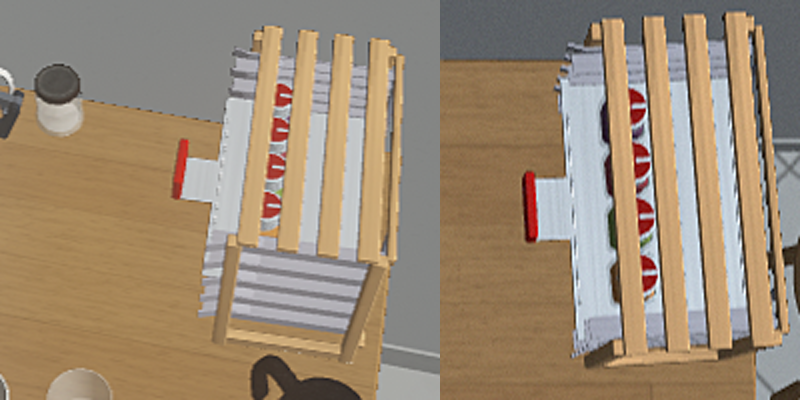

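```bash
python3 -c "
from sheet import *
for n in('top','side','wrist'):
    print(n,[r[0] for r in redgrip(grab(n),.168)])"
```

```text
top [array([ 0.5769, -0.1398,  0.168 ])]
side []
wrist []
```

```bash
python3 -c "
from plant import robot, imaging
print(robot.sign_off())"
```

```text
the job is handed in; nothing more can be done
None
```

All four lids were screwed tight before their jars were lifted, the jars stand upright on the sheet, and the sheet is fully home on the 130 mm rails; the job was handed in at about 62 s.

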